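# Close up the sample bottle rows on the bench shelf

## Robot

A 6-joint arm with a two-finger parallel gripper is mounted at the origin on the work surface. World frame = base frame: x ahead of the robot, y to its left, z up, the work surface at z = 0. Lengths are in m, angles in degrees, forces in N, time in s.
With the tool pointing down it reaches from about 0.375 to 0.9 m from the base axis. Payload 3.1 kg.
Tool frame: the origin (TCP) lies at the very end of the fingers, on their centre line; the grasp point (between the pads) lies 19 mm behind it (bot.tcp_to_grasp is the distance from the TCP to the grasp point, in m); z points along the fingers, y is the line along which they close (so a half turn about z gives the same grasp; the last joint's range is limited). The gripper opens to 87 mm and grips with 3 to 60 N. Pads are 19 mm wide; open, the fingers measure 117 mm over their backs; the gripper's body (75 mm by 190 mm) begins 51 mm behind the grasp point.
Start: joints at [61.106, 30.224, 82.088, -0, 67.689, -10.227], TCP at [0.2, 0.592, 0.196] pointing down, gripper open.
Joint ranges: [-176.69, 176.69], [-43.24, 126.21], [12.49, 139.97], [-82, 262], [0, 151.66], [-163.58, 163.58]. Speed limits (degrees/s): [159.86, 159.86, 180, 180, 180, 180].

## Interface

Orientations are given as a 3x3 rotation matrix whose columns are the frame's x, y, z axes.
In Python, from rig import telemetry, capture, camera_info, job, bot gives the robot as it stands. The module is installed in compiled form; this text tells all that it offers.
- The arm moves only by the tool carry_out, never from a script. Its argument "deltas" is a list that holds one entry, the list of rows, each a list of 7 numbers: the shift along the tool's x, y, z scaled (see below), then the turn, a rotation vector about the tool's x, y, z scaled (see below), then the closure, from -1 (fully open) to 1 (shut). In form: [[[dx, dy, dz, ax, ay, az, claw], ...]]. A call has exactly 10 rows; each row is the pose to reach, as a shift and turn from the pose commanded when the call began, along the tool's axes at that moment, turning the shorter way round; what a row does not reach only later rows make up. The controller multiplies each number of a shift by 15 cm and each number of a turn by 360 degrees. A row lasts 1/12 s, in which the tool goes at most 41.7 mm and 7.16 degrees, less where a joint would pass 70% of its speed; a pose out of reach is approached as far as the arm can. A call with a number of a shift or a turn outside -1 to 1 is refused whole. A call with a gripper value outside its range is refused whole. The fingers move at their own pace and stop on an object; the grip force is fixed at half the most. Time passes only in rows, so rows that repeat a pose let the fingers close, or fill a call up. It gives the time, the measured TCP pose, the force, the opening and the grip force at its end, in the units of the state.
- telemetry.read_state(): the state, without advancing time (a new reading comes with each control period).
- capture(name): name is "scene" or "top"; returns the picture (480x640x3 uint8, red, green, blue); there is no depth.
- camera_info(name): a dict with "mtx" (3x3 intrinsics, pixels), "cam_to_world" (4x4, takes a point from camera to world coordinates). Camera axes: x right, y down, z forward; pixel columns grow to the right and rows downward; lengths in m; the calibration is good to about 2 mm. A picture is of the moment at which its call begins. camera_info takes no time and is no camera call.
- job.hand_in(): hands the job in; it is judged then, once.
The state is a dict: "time_s": time; "joint_positions": joint angles; "qvel": joint speeds; "tau": joint torques, N m; "position": TCP position; "tcp_rot": TCP orientation; "force": force on the tool from outside, world axes, zero at the start; "moment": the same for the moment, N m; "opening": opening from 0.0 (shut) to 1.0 (fully open); "grasp_force": force on a finger pad.
Only numpy, scipy, OpenCV 4.12 (cv2) and the standard library are available. Lean on these libraries where they do the work, as an engineer would, in place of code of your own. Each camera call takes 0.05 s, during which the arm holds its last target. There are 200 camera calls.

## Task

Put away the two stray sample bottles, the standing red-capped one and the white-capped one lying on its side, each upright at the open end of its own colour's lane on the low shelf. Gently push each row up so that its three bottles stand side by side touching, with the first against the blue end stop; do not ram the rows, knock over or lift out the bottles already there, or disturb the beaker, tip box and timer.

Things in the scene. Friction and masses are not known exactly. Their poses are not given: they have to be found in the camera images.
- rack: Low grey bench shelf, fixed, 172 (x) x 210 (y) mm, two parallel lanes along its y. Origin: centre of the underside. Lane floors at z = 30 mm, centre lines at x = -36 and +36 mm; each lane 38 mm wide between 6 mm thick aluminium rails that rise 12 mm above its floor. A blue end stop, 45 mm above the floor, closes both lanes: its face is at y = -97 mm. The +y end (y = 105 mm) is open.
- white_end: A closed sample bottle: body 32 mm diameter and 58 mm tall, cap 27 mm diameter and 22 mm tall on top (80 mm in all), about 90 g. Origin at the centre of the underside, z along the axis towards the cap. Amber glass with a white cap. Stands in one of the lanes, nearest the end stop but not against it.
- white_mid: A closed sample bottle: body 32 mm diameter and 58 mm tall, cap 27 mm diameter and 22 mm tall on top (80 mm in all), about 90 g. Origin at the centre of the underside, z along the axis towards the cap. Amber glass with a white cap. Stands loosely after white_end in the same lane.
- white_new: A closed sample bottle: body 32 mm diameter and 58 mm tall, cap 27 mm diameter and 22 mm tall on top (80 mm in all), about 90 g. Origin at the centre of the underside, z along the axis towards the cap. Amber glass with a white cap. Lies on its side on the bench to the robot's left, its axis 16 mm above the bench; to be stood up and added to the white-capped row.
- red_end: A closed sample bottle: body 32 mm diameter and 58 mm tall, cap 27 mm diameter and 22 mm tall on top (80 mm in all), about 90 g. Origin at the centre of the underside, z along the axis towards the cap. Black with a red cap. Stands in the other lane, nearest the end stop but not against it.
- red_mid: A closed sample bottle: body 32 mm diameter and 58 mm tall, cap 27 mm diameter and 22 mm tall on top (80 mm in all), about 90 g. Origin at the centre of the underside, z along the axis towards the cap. Black with a red cap. Stands loosely after red_end in the same lane.
- red_new: A closed sample bottle: body 32 mm diameter and 58 mm tall, cap 27 mm diameter and 22 mm tall on top (80 mm in all), about 90 g. Origin at the centre of the underside, z along the axis towards the cap. Black with a red cap. Stands upright on the bench left of the shelf; to be added to the red-capped row.
- beaker: Bystander: empty glass beaker, 70 mm diameter, 90 mm tall, upright. Origin at the centre of its underside.
- tip_box: Bystander: blue box of pipette tips with a clear lid, 80 (x) x 120 (y) x 57 mm. Origin at the centre of its underside.
- timer: Bystander: flat white bench timer, 60 x 60 x 20 mm. Origin at the centre of its underside.

How it is judged:
By the outcome, as a careful person would: the job done as asked, in the order asked, and still so for the second after the job is handed in, with the robot touching nothing.
It also fails if it takes over 72 s, if anything falls off the work surface, if the arm or the gripper's body presses on something with over 40 N, if the wrist force passes 120 N, or if a joint passes its speed limit or range.

## Working session

There is one attempt and no reset: what is moved stays moved. The work goes in short steps, Python scripts to look and compute and a tool call to move; the robot and the scene stay as the last step left them, time stands still between calls to the robot, and variables do not carry over. Pictures are saved under pics/ and viewed, at most 10 in all, crops included, and the job is handed in when it is done.

Besides the shell and the picture viewer there is one more tool, called as name(argument=value, ...) on one line, values as JSON. carry_out: Moves the arm, as the interface text tells. Its arguments: {"type":"object","properties":{"deltas":{"type":"array","items":{"type":"array","items":{"type":"array","items":{"type":"number"}}}}},"required":["deltas"]}

```bash
mkdir -p pics
cat > h.py <<'E'
import numpy as np, cv2
from rig import telemetry, capture, camera_info, job, bot
def grab(n,name):
    im=capture(n); cv2.imwrite(f'pics/{name}.png',im[:,:,::-1]); return im
def ray(n,u,v):
    c=camera_info(n); K=np.array(c['mtx']);T=np.array(c['cam_to_world'])
    return T[:3,3], T[:3,:3]@np.linalg.inv(K)@np.array([u,v,1.])
def onz(n,u,v,z):
    o,d=ray(n,u,v); return o+d*(z-o[2])/d[2]
def proj(n,p):
    c=camera_info(n); K=np.array(c['mtx']);T=np.linalg.inv(np.array(c['cam_to_world']))
    q=K@(T[:3,:3]@np.array(p)+T[:3,3]); return q[:2]/q[2]
E
python3 - <<'E'
from h import *
np.set_printoptions(precision=4,suppress=True)
for n in('scene','top'):
    grab(n,n+'0'); print(n,camera_info(n)['cam_to_world'],camera_info(n)['mtx'])
s=telemetry.read_state(); print(s, bot.tcp_to_grasp)
E
```

```text
scene [[ 0.7213  0.6072 -0.3331  0.885 ]
 [ 0.6925 -0.6237  0.3627 -0.4122]
 [ 0.0125 -0.4923 -0.8704  0.8996]
 [ 0.      0.      0.      1.    ]] [[499.0919   0.     321.8476]
 [  0.     499.0919 243.4994]
 [  0.       0.       1.    ]]
top [[-0.01   -0.9846  0.1744  0.34  ]
 [-0.9997  0.0134  0.0185 -0.0751]
 [-0.0206 -0.1742 -0.9845  1.2979]
 [ 0.      0.      0.      1.    ]] [[541.2639   0.     322.3633]
 [  0.     541.2639 232.3808]
 [  0.       0.       1.    ]]
{'time_s': 0.1, 'joint_positions': array([ 61.108 ,  30.2727,  82.1477,  -0.0002,  67.6882, -10.2268]), 'qvel': array([-0.0208, -0.1578, -0.164 ,  0.0255,  0.0418, -0.0571]), 'tau': array([ -0.0003, -44.099 , -17.7152,   0.0634,   0.0535,  -0.    ]), 'position': array([0.1997, 0.5915, 0.195 ]), 'tcp_rot': array([[-0.9474,  0.32  , -0.0009],
       [ 0.32  ,  0.9474, -0.0017],
       [ 0.0003, -0.0019, -1.    ]]), 'force': array([0.3123, 0.5054, 0.2166]), 'moment': array([-0.0053,  0.014 , -0.0061]), 'grasp_force': 0.0, 'opening': 0.9977987006136032} 0.0187
```

View pics/scene0.png

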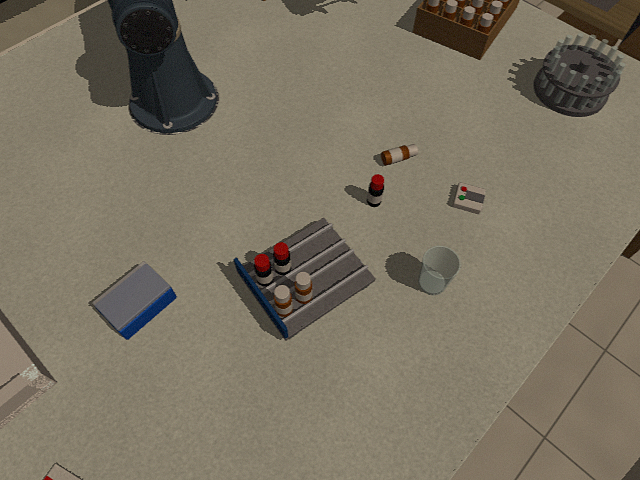

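View pics/top0.png

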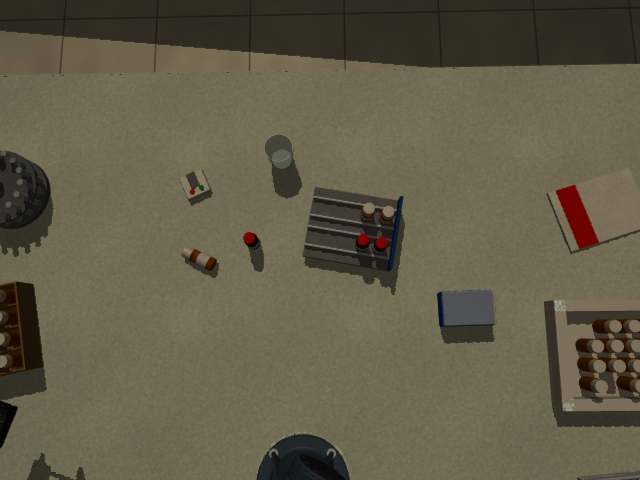

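The scene view shows red_new standing at (376,190), white_new lying at (400,154) with its cap to the right, and the rack around (305,275). In the top view they are at (252,241) and (200,259), and the rack is around (353,230) with its open end on the left (+y).

Run:
```python
from h import *
np.set_printoptions(precision=4,suppress=True)
rois={'top':(170,170,420,290),'scene':(225,130,430,345)}
ims={}
for n in('scene','top'):
    im=cv2.imread(f'pics/{n}0.png'); h=cv2.cvtColor(im,cv2.COLOR_BGR2HSV); x0,y0,x1,y1=rois[n]
    H,S,V=[h[...,i].astype(int) for i in range(3)]
    masks={'red':((H<8)|(H>172))&(S>170)&(V>90),'blue':(H>100)&(H<130)&(S>120)&(V>40),'amber':(H>5)&(H<18)&(S>140)&(V>50),
      'white':(S<60)&(V>150)}
    for k,m in masks.items():
        mm=np.zeros(m.shape,np.uint8); mm[y0:y1,x0:x1]=m[y0:y1,x0:x1]
        N,l,st,c=cv2.connectedComponentsWithStats(mm)
        for i in range(1,N):
            if st[i,4]>12: print(n,k,c[i],st[i], cv2.minAreaRect(np.argwhere(l==i)[:,::-1].astype(np.float32)) if k in('blue',) else '')
t=cv2.imread('pics/top0.png')
a=cv2.resize(t[180:280,295:415],None,fx=6,fy=6,interpolation=cv2.INTER_CUBIC)[:600]
cv2.imwrite('pics/c1.png',a)
b=cv2.resize(t[220:280,175:275],None,fx=7,fy=7,interpolation=cv2.INTER_CUBIC); 
s=cv2.imread('pics/scene0.png')
cv2.imwrite('pics/c2.png',b)
cv2.imwrite('pics/c3.png',cv2.resize(s[210:345,225:385],None,fx=4,fy=4,interpolation=cv2.INTER_CUBIC))
```

```text
scene red [377.876  180.3636] [372 174  12  16 121] 
scene red [281.1954 249.6207] [274 242  14  18 174] 
scene red [262.0056 261.0734] [255 254  14  18 177] 
scene blue [261.7969 296.6484] [234 258  54  80 384] ((261.88458251953125, 296.576904296875), (94.02168273925781, 6.37905216217041), 56.30992889404297)
scene amber [404.7471 151.7126] [399 146  11  14  87] 
scene amber [387.4545 156.6364] [383 150   9  14  77] 
scene amber [304.093  289.6279] [294 281  18  15  86] 
scene amber [283.9383 303.0988] [274 296  18  13  81] 
scene amber [306.0455 301.4091] [301 298  11   6  22] 
scene amber [286.2692 313.8077] [280 309  13   8  26] 
scene white [413.1944 149.1389] [409 147   9   5  36] 
scene white [396.2833 154.2333] [391 150  11   9  60] 
top red [191.8421 190.9474] [190 189   5   5  19] 
top red [248.4167 237.125 ] [243 232  12  11  96] 
top red [362.9592 238.9592] [358 234  11  11  98] 
top red [381.1616 242.0202] [376 237  11  11  99] 
top blue [395.6502 232.4039] [389 196  14  72 203] ((395.78900146484375, 231.62136840820312), (2.8130578994750977, 71.99907684326172), 8.746162414550781)
top amber [366.3448 213.069 ] [361 207  14  10  29] 
top amber [385.0714 215.3929] [380 209  14  11  28] 
top amber [194.5833 254.1667] [190 249  11  13  72] 
top amber [209.8871 261.7742] [205 257  11  11  62]
```

View pics/c1.png

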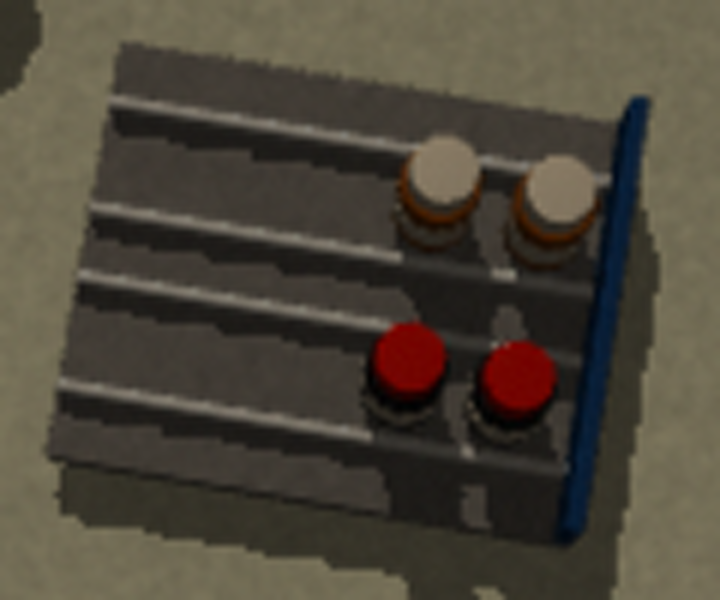

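View pics/c2.png

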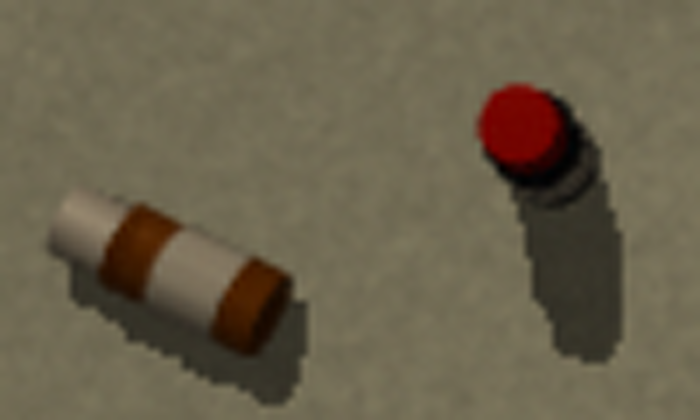

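View pics/c3.png

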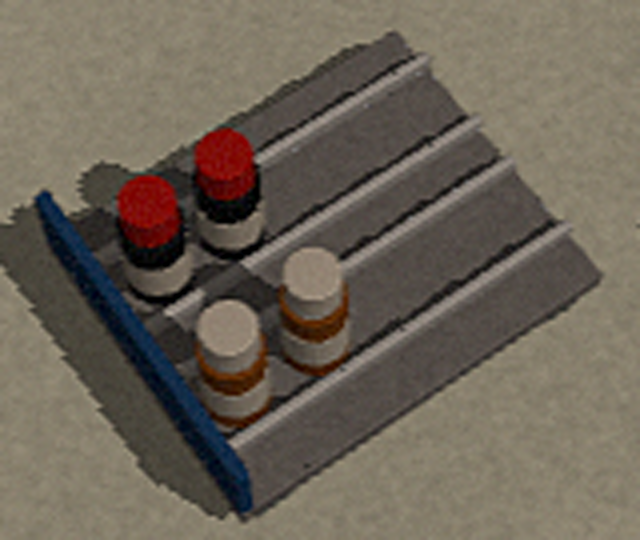

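The crops show the red lane near the robot and the white lane far. In c1 the open-end corners are at (122,45) and (50,458), and the rail ends are clear in both views. White_new's cap points left and slightly up in the top view.

```bash
cat >> h.py <<'E'
from scipy.optimize import least_squares
def tri(a,b):
    (o1,d1),(o2,d2)=ray('top',*a),ray('scene',*b)
    s=np.linalg.lstsq(np.c_[d1,-d2],o2-o1,rcond=None)[0]; p,q=o1+s[0]*d1,o2+s[1]*d2
    return (p+q)/2, np.linalg.norm(p-q)
E
python3 - <<'E'
from h import *
np.set_printoptions(precision=4,suppress=True)
c1=lambda x,y:(x/6+295-.42,y/6+180-.42); c3=lambda x,y:(x/4+225-.38,y/4+210-.38); c2=lambda x,y:(x/7+175-.43,y/7+220-.43)
R=[]
for X,p,z in [(.086,(122,45),.03),(-.086,(50,458),.03),(.058,(112,102),.042),(.014,(95,208),.042),(-.014,(80,274),.042),(-.058,(62,384),.042)]: R.append(('top',(X,.105,z),c1(*p)))
for X,p,z in [(-.086,(398,33),.03),(.086,(602,275),.03),(-.058,(430,60),.042),(-.014,(480,122),.042),(.014,(512,162),.042),(.058,(570,228),.042)]: R.append(('scene',(X,.105,z),c3(*p)))
R.append(('top',(.086,-.097,.075),c1(632,100)));R.append(('top',(-.086,-.097,.075),c1(558,540)))
def w(v,p): c,s=np.cos(v[2]),np.sin(v[2]); return np.array([v[0]+c*p[0]-s*p[1],v[1]+s*p[0]+c*p[1],p[2]])
f=lambda v:np.concatenate([proj(n,w(v,p))-np.array(u) for n,p,u in R])
r=least_squares(f,[.5,-.15,-.17]);v=r.x
print('rack',v[:2],np.degrees(v[2]));print(r.fun.reshape(-1,2))
def loc(p): c,s=np.cos(v[2]),np.sin(v[2]);d=p[:2]-v[:2];return np.array([c*d[0]+s*d[1],-s*d[0]+c*d[1]])
for k,a,b in [('red_new',(248.42,237.1),(377.9,180.4)),('red_mid',(362.96,238.96),(281.2,249.6)),('red_end',(381.16,242),(262,261.1))]:
    p,e=tri(a,b); print(k,p,e,loc(p))
# cap-top centres
for k,u in [('white_mid',c1(445,172)),('white_end',c1(561,190)),('red_mid',c1(411,358)),('red_end',c1(519,377))]:
    p=onz('top',*u,.11);print(k,p,loc(p))
print('red_new top',onz('top',*c2(519,124),.08))
# lying bottle: two amber bands
A=tri((194.58,254.17),(404.75,151.71));B=tri((209.89,261.77),(387.45,156.64));print('shoulder',A,'base',B)
# silhouette ends on axis at z=.016
for q in [(62,222),(268,310),(75,225),(250,303),(160,258)]: print(q,onz('top',*c2(*q),.016))
E
```

```text
rack [ 0.5745 -0.1223] -11.320588220886771
[[ 0.7719 -1.3971]
 [-0.9469 -0.8374]
 [ 0.062  -1.0109]
 [-0.6143 -0.9372]
 [-0.3687 -0.5416]
 [-0.945  -0.7979]
 [-0.8659 -0.8482]
 [-0.7649  0.8448]
 [-0.8448 -1.1414]
 [-0.5177 -1.0885]
 [-0.1165 -0.9019]
 [-1.0216 -0.918 ]
 [ 0.7669 -0.2791]
 [ 0.7646 -0.8672]]
red_new [0.5484 0.1184 0.0746] 0.00108638992649818 [-0.0729  0.231 ]
red_mid [ 0.5359 -0.1423  0.1041] 0.002062764522692191 [-0.0339 -0.0271]
red_end [ 0.5284 -0.1826  0.1044] 0.0019630421011013095 [-0.0334 -0.0682]
white_mid [ 0.604  -0.1574  0.11  ] [ 0.0358 -0.0286]
white_end [ 0.5965 -0.2004  0.11  ] [ 0.0369 -0.0722]
red_mid [ 0.5337 -0.143   0.11  ] [-0.0359 -0.0283]
red_end [ 0.5261 -0.1827  0.11  ] [-0.0356 -0.0687]
red_new top [0.5466 0.1165 0.08  ]
shoulder (array([0.5179, 0.2554, 0.0221]), np.float64(0.0017352287751444526)) base (array([0.499 , 0.218 , 0.0213]), np.float64(0.0008879984992551962))
(62, 222) [0.5255 0.2835 0.016 ]
(268, 310) [0.4942 0.2117 0.016 ]
(75, 225) [0.5244 0.279  0.016 ]
(250, 303) [0.4967 0.2179 0.016 ]
(160, 258) [0.5126 0.2493 0.016 ]
```

carry_out(deltas=[[[-0.16, -0.113, 0.012, 0, 0, 0, -1], [-0.32, -0.226, 0.024, 0, 0, 0, -1], [-0.48, -0.338, 0.036, 0, 0, 0, -1], [-0.64, -0.451, 0.048, 0, 0, 0, -1], [-0.8, -0.564, 0.06, 0, 0, 0, -1], [-0.8, -0.564, 0.06, 0, 0, 0, -1], [-0.8, -0.564, 0.06, 0, 0, 0, -1], [-0.8, -0.564, 0.06, 0, 0, 0, -1], [-0.8, -0.564, 0.06, 0, 0, 0, -1], [-0.8, -0.564, 0.06, 0, 0, 0, -1]]])

```text
time_s: 0.93
position: [0.286, 0.4744, 0.1868]
tcp_rot: [[-0.948, 0.319, 0.0], [0.319, 0.948, 0.0], [0.0, 0.0, -1.0]]
force: [-0.7, -0.6, -0.3]
opening: 1.001
grasp_force: 0.0
```

carry_out(deltas=[[[-0.08, -0.0564, 0.006, 0, 0, 0, -1], [-0.16, -0.113, 0.012, 0, 0, 0, -1], [-0.24, -0.169, 0.018, 0, 0, 0, -1], [-0.32, -0.226, 0.024, 0, 0, 0, -1], [-0.4, -0.282, 0.03, 0, 0, 0, -1], [-0.48, -0.338, 0.036, 0, 0, 0, -1], [-0.56, -0.395, 0.042, 0, 0, 0, -1], [-0.64, -0.451, 0.048, 0, 0, 0, -1], [-0.72, -0.508, 0.054, 0, 0, 0, -1], [-0.8, -0.564, 0.06, 0, 0, 0, -1]]])

```text
time_s: 1.77
position: [0.3732, 0.3553, 0.1779]
tcp_rot: [[-0.948, 0.318, 0.0], [0.318, 0.948, 0.0], [-0.0, 0.0, -1.0]]
force: [0.1, 1.3, 0.5]
opening: 1.002
grasp_force: 0.0
```

carry_out(deltas=[[[-0.08, -0.0564, 0.006, 0, 0, 0, -1], [-0.16, -0.113, 0.012, 0, 0, 0, -1], [-0.24, -0.169, 0.018, 0, 0, 0, -1], [-0.32, -0.226, 0.024, 0, 0, 0, -1], [-0.4, -0.282, 0.03, 0, 0, 0, -1], [-0.48, -0.338, 0.036, 0, 0, 0, -1], [-0.56, -0.395, 0.042, 0, 0, 0, -1], [-0.64, -0.451, 0.048, 0, 0, 0, -1], [-0.72, -0.508, 0.054, 0, 0, 0, -1], [-0.8, -0.564, 0.06, 0, 0, 0, -1]]])

```text
time_s: 2.6
position: [0.4601, 0.2368, 0.1688]
tcp_rot: [[-0.948, 0.318, 0.0], [0.318, 0.948, 0.0], [-0.0, 0.0, -1.0]]
force: [-0.2, 0.6, 0.0]
opening: 0.999
grasp_force: 0.0
```

carry_out(deltas=[[[-0.08, -0.0564, 0.006, 0, 0, 0, -1], [-0.16, -0.113, 0.012, 0, 0, 0, -1], [-0.24, -0.169, 0.018, 0, 0, 0, -1], [-0.32, -0.226, 0.024, 0, 0, 0, -1], [-0.4, -0.282, 0.03, 0, 0, 0, -1], [-0.48, -0.338, 0.036, 0, 0, 0, -1], [-0.56, -0.395, 0.042, 0, 0, 0, -1], [-0.64, -0.451, 0.048, 0, 0, 0, -1], [-0.72, -0.508, 0.054, 0, 0, 0, -1], [-0.8, -0.564, 0.06, 0, 0, 0, -1]]])

```text
time_s: 3.43
position: [0.5473, 0.1167, 0.1598]
tcp_rot: [[-0.947, 0.32, 0.0], [0.32, 0.947, 0.0], [-0.0, 0.0, -1.0]]
force: [0.4, 0.6, -0.1]
opening: 0.999
grasp_force: 0.0
```

carry_out(deltas=[[[0, 0, 0, 0, 0, 0.0115, -1], [0, 0, 0, 0, 0, 0.023, -1], [0, 0, 0, 0, 0, 0.0345, -1], [0, 0, 0, 0, 0, 0.046, -1], [0, 0, 0, 0, 0, 0.0574, -1], [0, 0, 0, 0, 0, 0.0689, -1], [0, 0, 0, 0, 0, 0.0804, -1], [0, 0, 0, 0, 0, 0.0919, -1], [0, 0, 0, 0, 0, 0.1034, -1], [0, 0, 0, 0, 0, 0.1148, -1]]])

```text
time_s: 4.27
position: [0.5469, 0.1172, 0.1598]
tcp_rot: [[-0.497, 0.868, -0.0], [0.868, 0.497, -0.0], [-0.0, -0.0, -1.0]]
force: [-1.0, -0.6, 0.7]
opening: 0.997
grasp_force: 0.0
```

carry_out(deltas=[[[0, 0, 0, 0, 0, 0.0115, -1], [0, 0, 0, 0, 0, 0.023, -1], [0, 0, 0, 0, 0, 0.0345, -1], [0, 0, 0, 0, 0, 0.046, -1], [0, 0, 0, 0, 0, 0.0574, -1], [0, 0, 0, 0, 0, 0.0689, -1], [0, 0, 0, 0, 0, 0.0804, -1], [0, 0, 0, 0, 0, 0.0919, -1], [0, 0, 0, 0, 0, 0.1034, -1], [0, 0, 0, 0, 0, 0.1148, -1]]])

```text
time_s: 5.1
position: [0.5469, 0.1172, 0.1598]
tcp_rot: [[0.2, 0.98, -0.0], [0.98, -0.2, 0.0], [-0.0, -0.0, -1.0]]
force: [-0.0, -1.1, -0.2]
opening: 1.002
grasp_force: 0.0
```

carry_out(deltas=[[[0, 0, 0.09, 0, 0, 0, -1], [0, 0, 0.18, 0, 0, 0, -1], [0, 0, 0.28, 0, 0, 0, -1], [0, 0, 0.38, 0, 0, 0, -1], [0, 0, 0.48, 0, 0, 0, -1], [0, 0, 0.58, 0, 0, 0, -1], [0, 0, 0.68, 0, 0, 0, -1], [0, 0, 0.78, 0, 0, 0, -1], [0, 0, 0.86, 0, 0, 0, -1], [0, 0, 0.91, 0, 0, 0, -1]]])

```text
time_s: 5.93
position: [0.5463, 0.1172, 0.0219]
tcp_rot: [[0.197, 0.98, -0.002], [0.98, -0.197, -0.0], [-0.0, -0.002, -1.0]]
force: [-0.0, -0.3, -0.2]
opening: 1.003
grasp_force: 0.0
```

carry_out(deltas=[[[0, 0, 0, 0, 0, 0, -0.6], [0, 0, 0, 0, 0, 0, -0.3], [0, 0, 0, 0, 0, 0, 0], [0, 0, 0, 0, 0, 0, 0.2], [0, 0, 0, 0, 0, 0, 0.4], [0, 0, 0, 0, 0, 0, 0.6], [0, 0, 0, 0, 0, 0, 1], [0, 0, 0, 0, 0, 0, 1], [0, 0, 0, 0, 0, 0, 1], [0, 0, 0, 0, 0, 0, 1]]])

```text
time_s: 6.77
position: [0.5467, 0.1179, 0.0235]
tcp_rot: [[0.196, 0.981, 0.001], [0.981, -0.196, -0.0], [0.0, 0.001, -1.0]]
force: [-0.3, -0.2, -0.1]
opening: 0.351
grasp_force: 30.0
```

carry_out(deltas=[[[0, 0, -0.04, 0, 0, 0, 1], [0, 0, -0.08, 0, 0, 0, 1], [0, 0, -0.13, 0, 0, 0, 1], [0, 0, -0.18, 0, 0, 0, 1], [0, 0, -0.23, 0, 0, 0, 1], [0, 0, -0.28, 0, 0, 0, 1], [0, 0, -0.33, 0, 0, 0, 1], [0, 0, -0.37, 0, 0, 0, 1], [0, 0, -0.39, 0, 0, 0, 1], [0, 0, -0.4, 0, 0, 0, 1]]])

```text
time_s: 7.6
position: [0.5468, 0.1179, 0.0841]
tcp_rot: [[0.196, 0.981, 0.001], [0.981, -0.196, 0.0], [0.0, 0.001, -1.0]]
force: [-0.6, 1.1, -0.5]
opening: 0.352
grasp_force: 30.0
```

carry_out(deltas=[[[-0.06, 0.013, 0, 0, 0, 0, 1], [-0.12, 0.026, 0, 0, 0, 0, 1], [-0.19, 0.038, 0, 0, 0, 0, 1], [-0.25, 0.051, 0, 0, 0, 0, 1], [-0.31, 0.064, 0, 0, 0, 0, 1], [-0.37, 0.077, 0, 0, 0, 0, 1], [-0.43, 0.09, 0, 0, 0, 0, 1], [-0.49, 0.102, 0, 0, 0, 0, 1], [-0.56, 0.115, 0, 0, 0, 0, 1], [-0.62, 0.128, 0, 0, 0, 0, 1]]])

```text
time_s: 8.43
position: [0.547, 0.0217, 0.0833]
tcp_rot: [[0.196, 0.981, -0.0], [0.981, -0.196, -0.0], [-0.0, -0.0, -1.0]]
force: [-0.6, 0.3, -1.4]
opening: 0.351
grasp_force: 30.0
```

carry_out(deltas=[[[-0.06, 0.013, 0, 0, 0, 0, 1], [-0.12, 0.026, 0, 0, 0, 0, 1], [-0.19, 0.038, 0, 0, 0, 0, 1], [-0.25, 0.051, 0, 0, 0, 0, 1], [-0.31, 0.064, 0, 0, 0, 0, 1], [-0.37, 0.077, 0, 0, 0, 0, 1], [-0.43, 0.09, 0, 0, 0, 0, 1], [-0.49, 0.102, 0, 0, 0, 0, 1], [-0.56, 0.115, 0, 0, 0, 0, 1], [-0.62, 0.128, 0, 0, 0, 0, 1]]])

```text
time_s: 9.27
position: [0.5476, -0.0731, 0.0833]
tcp_rot: [[0.196, 0.981, -0.0], [0.981, -0.196, -0.0], [-0.0, -0.0, -1.0]]
force: [0.5, 0.4, -0.2]
opening: 0.354
grasp_force: 30.0
```

```bash
cat >> h.py <<'E'
V=np.array([.5745,-.1223,np.radians(-11.32)])
def loc(p): c,s=np.cos(V[2]),np.sin(V[2]);d=np.array(p[:2])-V[:2];return np.array([c*d[0]+s*d[1],-s*d[0]+c*d[1]])
def reds(n,im):
    h=cv2.cvtColor(im,cv2.COLOR_RGB2HSV).astype(int);m=((h[...,0]<8)|(h[...,0]>172))&(h[...,1]>170)&(h[...,2]>90)
    m[:, 430:]=0
    N,l,st,c=cv2.connectedComponentsWithStats(m.astype(np.uint8)); return [(c[i].round(1),st[i,4]) for i in range(1,N) if st[i,4]>30]
E
python3 - <<'E'
from h import *
np.set_printoptions(precision=4,suppress=True)
s=telemetry.read_state(); print(s['position'],loc(s['position']),s['force'])
a=grab('top','t1');b=grab('scene','s1');print(reds('top',a),reds('scene',b))
z=np.hstack([cv2.resize(a[170:290,270:410],None,fx=2.8,fy=4)[:,:,::-1],cv2.resize(b[190:340,225:385],None,fx=2.5,fy=3.2)[:,:,::-1]]); cv2.imwrite('pics/m1.png',z)
E
```

```text
[ 0.5476 -0.0731  0.0833] [-0.0361  0.0429] [ 0.4841  0.4487 -0.1608]
[(array([364.9, 239.7]), np.int32(62)), (array([381.3, 242.1]), np.int32(106))] [(array([278.3, 250.8]), np.int32(86)), (array([262. , 261.7]), np.int32(197))]
```

View pics/m1.png

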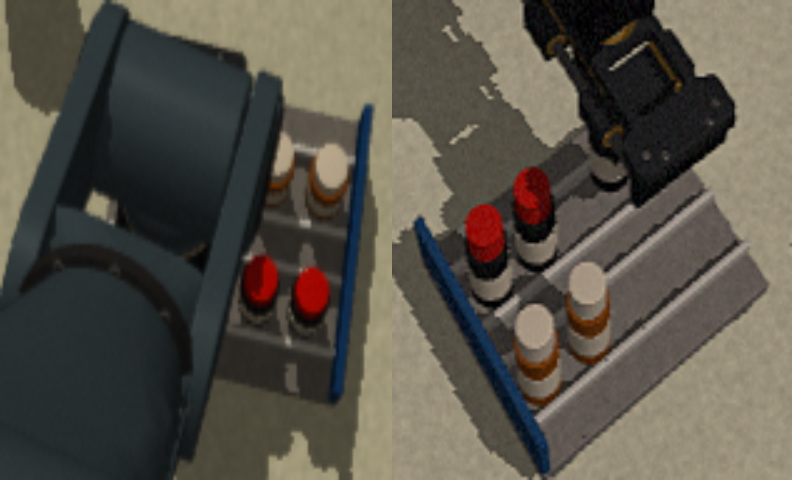

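The bottle is held over the lane opening; the base is visible at about (605,170) in the scene half, and the other four are undisturbed.

carry_out(deltas=[[[0, 0, 0.03, 0, 0, 0, 1], [0, 0, 0.06, 0, 0, 0, 1], [0, 0, 0.08, 0, 0, 0, 1], [0, 0, 0.1, 0, 0, 0, 1], [0, 0, 0.12, 0, 0, 0, 1], [0, 0, 0.14, 0, 0, 0, 1], [0, 0, 0.155, 0, 0, 0, 1], [0, 0, 0.17, 0, 0, 0, 1], [0, 0, 0.185, 0, 0, 0, 1], [0, 0, 0.193, 0, 0, 0, 1]]])

```text
time_s: 10.2
position: [0.5475, -0.072, 0.0541]
tcp_rot: [[0.196, 0.981, -0.0], [0.981, -0.196, 0.0], [0.0, -0.0, -1.0]]
force: [-1.1, 1.2, -0.6]
opening: 0.35
grasp_force: 30.0
```

carry_out(deltas=[[[-0.02, 0, 0, 0, 0, 0, 1], [-0.05, 0, 0, 0, 0, 0, 1], [-0.08, 0, 0, 0, 0, 0, 1], [-0.11, 0, 0, 0, 0, 0, 1], [-0.14, 0, 0, 0, 0, 0, 1], [-0.17, 0, 0, 0, 0, 0, 1], [-0.195, 0, 0, 0, 0, 0, 1], [-0.215, 0, 0, 0, 0, 0, 1], [-0.23, 0, 0, 0, 0, 0, 1], [-0.24, 0, 0, 0, 0, 0, 1]]])

```text
time_s: 11.03
position: [0.5405, -0.1077, 0.0544]
tcp_rot: [[0.197, 0.98, 0.0], [0.98, -0.197, -0.0], [-0.0, 0.0, -1.0]]
force: [0.1, -0.2, -0.4]
opening: 0.353
grasp_force: 30.0
```

carry_out(deltas=[[[-0.01, 0, 0, 0, 0, 0, 1], [-0.02, 0, 0, 0, 0, 0, 1], [-0.03, 0, 0, 0, 0, 0, 1], [-0.04, 0, 0, 0, 0, 0, 1], [-0.05, 0, 0, 0, 0, 0, 1], [-0.06, 0, 0, 0, 0, 0, 1], [-0.07, 0, 0, 0, 0, 0, 1], [-0.08, 0, 0, 0, 0, 0, 1], [-0.09, 0, 0, 0, 0, 0, 1], [-0.1, 0, 0, 0, 0, 0, 1]]])

```text
time_s: 11.87
position: [0.5375, -0.122, 0.0544]
tcp_rot: [[0.197, 0.981, -0.0], [0.981, -0.197, 0.0], [0.0, -0.0, -1.0]]
force: [0.6, 0.7, -1.2]
opening: 0.35
grasp_force: 30.0
```

Run:
```python
from h import *
np.set_printoptions(precision=4,suppress=True)
s=telemetry.read_state(); print(s['position'],loc(s['position']),s['force'],s['moment'])
b=grab('scene','s2');print(reds('scene',b))
cv2.imwrite('pics/m2.png',cv2.resize(b[190:340,225:385],None,fx=4,fy=4)[:,:,::-1])
```

```text
[ 0.5375 -0.122   0.0544] [-0.0363 -0.007 ] [ 0.5916  0.6559 -1.2188] [0.1793 0.0078 0.0167]
[(array([259.4, 262.3]), np.int32(155))]
```

View pics/m2.png

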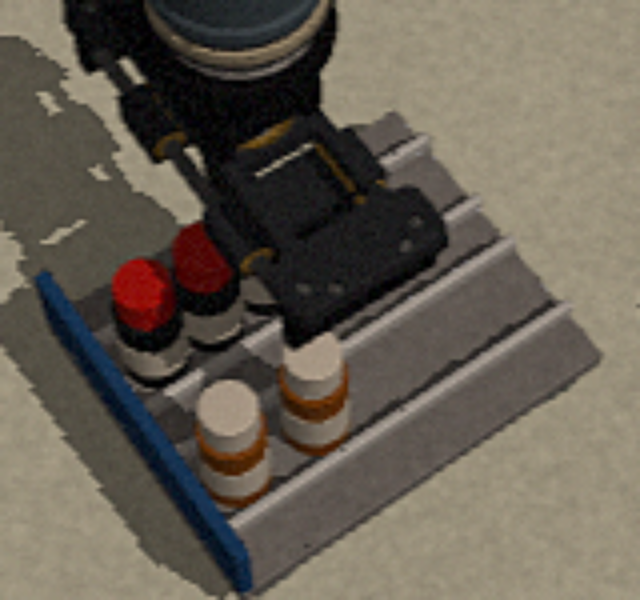

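The row is upright and in contact, with the red end bottle still a few mm off the stop. I continue slowly.

carry_out(deltas=[[[-0.005, 0, 0, 0, 0, 0, 1], [-0.01, 0, 0, 0, 0, 0, 1], [-0.015, 0, 0, 0, 0, 0, 1], [-0.02, 0, 0, 0, 0, 0, 1], [-0.025, 0, 0, 0, 0, 0, 1], [-0.03, 0, 0, 0, 0, 0, 1], [-0.035, 0, 0, 0, 0, 0, 1], [-0.04, 0, 0, 0, 0, 0, 1], [-0.045, 0, 0, 0, 0, 0, 1], [-0.05, 0, 0, 0, 0, 0, 1]]])

```text
time_s: 12.75
position: [0.5361, -0.1295, 0.0544]
tcp_rot: [[0.196, 0.981, -0.0], [0.981, -0.196, 0.0], [0.0, -0.0, -1.0]]
force: [-0.5, 1.3, -1.0]
opening: 0.349
grasp_force: 30.0
```

carry_out(deltas=[[[-0.002, 0, 0, 0, 0, 0, 1], [-0.004, 0, 0, 0, 0, 0, 1], [-0.006, 0, 0, 0, 0, 0, 1], [-0.008, 0, 0, 0, 0, 0, 1], [-0.01, 0, 0, 0, 0, 0, 1], [-0.012, 0, 0, 0, 0, 0, 1], [-0.014, 0, 0, 0, 0, 0, 1], [-0.016, 0, 0, 0, 0, 0, 1], [-0.018, 0, 0, 0, 0, 0, 1], [-0.02, 0, 0, 0, 0, 0, 1]]])

```text
time_s: 13.58
position: [0.5354, -0.1309, 0.0544]
tcp_rot: [[0.197, 0.98, -0.0], [0.98, -0.197, 0.002], [0.002, -0.001, -1.0]]
force: [2.1, 8.3, 2.2]
opening: 0.357
grasp_force: 30.0
```

The row is against the stop (8 N). Lower slightly, release with partial opening, lift.

carry_out(deltas=[[[0, 0, 0.002, 0, 0, 0, 1], [0, 0, 0.005, 0, 0, 0, 1], [0, 0, 0.005, 0, 0, 0, 0.25], [0, 0, 0.005, 0, 0, 0, 0.15], [0, 0, 0.005, 0, 0, 0, 0.05], [0, 0, 0.005, 0, 0, 0, -0.05], [0, 0, 0.005, 0, 0, 0, -0.15], [0, 0, 0.005, 0, 0, 0, -0.25], [0, 0, 0.005, 0, 0, 0, -0.25], [0, 0, 0.005, 0, 0, 0, -0.25]]])

```text
time_s: 14.42
position: [0.5355, -0.1326, 0.0536]
tcp_rot: [[0.196, 0.981, -0.0], [0.981, -0.196, -0.0], [-0.0, -0.0, -1.0]]
force: [-0.5, -0.5, 0.5]
opening: 0.619
grasp_force: 0.0
```

carry_out(deltas=[[[0, 0, -0.03, 0, 0, 0, -0.25], [0, 0, -0.08, 0, 0, 0, -0.25], [0, 0, -0.15, 0, 0, 0, -0.25], [0, 0, -0.25, 0, 0, 0, -0.25], [0, 0, -0.35, 0, 0, 0, -0.25], [0, 0, -0.45, 0, 0, 0, -0.25], [0, 0, -0.55, 0, 0, 0, -0.25], [0, 0, -0.65, 0, 0, 0, -0.25], [0, 0, -0.72, 0, 0, 0, -0.25], [0, 0, -0.78, 0, 0, 0, -0.25]]])

```text
time_s: 15.25
position: [0.536, -0.1325, 0.1726]
tcp_rot: [[0.196, 0.981, 0.002], [0.981, -0.196, -0.001], [-0.001, 0.002, -1.0]]
force: [0.9, 0.2, -0.6]
opening: 0.625
grasp_force: 0.0
```

```bash
cat >> h.py <<'E'
from scipy.spatial.transform import Rotation as Ro
def down(yaw,tilt=0):  # tool x at yaw (deg), tool z down, then tilt about tool y
    a=np.radians(yaw); x=np.array([np.cos(a),np.sin(a),0]); z=np.array([0,0,-1.]); return np.c_[x,np.cross(z,x),z]@Ro.from_euler('y',tilt,degrees=True).as_matrix()
def plan(tg,p=None,R=None):
    if p is None: s=telemetry.read_state(); p,R=s['position'],s['tcp_rot']
    for q,Q in tg:
        print(np.r_[R.T@(np.array(q)-p)/.15, Ro.from_matrix(R.T@Q).as_rotvec(degrees=True)/360].round(3).tolist()); p,R=np.array(q),Q
E
python3 - <<'E'
from h import *
D=down
p=telemetry.read_state()['position']
pre=np.array([.5265,.2833,.0686])
up=pre+[0,0,.08]
s=[p+(up-p)*k/3 for k in(1,2,3)]
plan([(s[0],D(78.7)),(s[1],D(78.7)),(s[2],D(65)),(up,D(65,-45)),(pre,D(65,-45)),([.5026,.2320,.012],D(65,-45))])
print(telemetry.read_state()['joint_positions'])
im=grab('scene','s3'); print(reds('scene',im))
E
```

```text
[0.902, -0.202, 0.052, 0.0, 0.0, -0.0]
[0.902, -0.202, 0.053, 0.0, 0.0, 0.0]
[0.902, -0.202, 0.053, 0.0, 0.0, 0.038]
[0.0, 0.0, 0.0, -0.0, -0.125, 0.0]
[0.377, 0.0, 0.377, 0.0, 0.0, 0.0]
[0.0, 0.0, 0.534, 0.0, 0.0, 0.0]
[-2.54836371e+01  2.62526370e+01  9.41729581e+01 -1.36821655e-03
  5.94416457e+01 -1.41647386e+01]
[(array([285.5, 247.1]), np.int32(157)), (array([271.8, 255.5]), np.int32(193)), (array([256.8, 264.9]), np.int32(202))]
```

carry_out(deltas=[[[0.05, -0.011, 0.005, 0, 0, 0, -0.25], [0.13, -0.029, 0.01, 0, 0, 0, -0.25], [0.23, -0.05, 0.015, 0, 0, 0, -0.25], [0.33, -0.073, 0.02, 0, 0, 0, -0.25], [0.43, -0.095, 0.025, 0, 0, 0, -0.25], [0.53, -0.118, 0.03, 0, 0, 0, -0.25], [0.63, -0.14, 0.035, 0, 0, 0, -0.25], [0.72, -0.16, 0.04, 0, 0, 0, -0.25], [0.81, -0.18, 0.045, 0, 0, 0, -0.25], [0.9, -0.2, 0.05, 0, 0, 0, -0.25]]])

```text
time_s: 16.13
position: [0.531, 0.0081, 0.1618]
tcp_rot: [[0.196, 0.981, -0.003], [0.981, -0.196, 0.001], [0.0, -0.003, -1.0]]
force: [0.6, -0.2, 0.1]
opening: 0.627
grasp_force: 0.0
```

carry_out(deltas=[[[0.09, -0.02, 0.005, 0, 0, 0, -0.5], [0.18, -0.04, 0.01, 0, 0, 0, -0.7], [0.27, -0.06, 0.015, 0, 0, 0, -1], [0.36, -0.08, 0.02, 0, 0, 0, -1], [0.45, -0.1, 0.025, 0, 0, 0, -1], [0.54, -0.12, 0.03, 0, 0, 0, -1], [0.63, -0.14, 0.035, 0, 0, 0, -1], [0.72, -0.16, 0.04, 0, 0, 0, -1], [0.81, -0.18, 0.045, 0, 0, 0, -1], [0.9, -0.2, 0.05, 0, 0, 0, -1]]])

```text
time_s: 16.97
position: [0.5278, 0.1459, 0.1542]
tcp_rot: [[0.196, 0.981, -0.004], [0.981, -0.196, 0.0], [-0.001, -0.004, -1.0]]
force: [0.6, -0.2, 0.3]
opening: 0.998
grasp_force: 0.0
```

carry_out(deltas=[[[0.09, -0.02, 0.005, 0, 0, 0.004, -1], [0.18, -0.04, 0.01, 0, 0, 0.008, -1], [0.27, -0.06, 0.015, 0, 0, 0.012, -1], [0.36, -0.08, 0.02, 0, 0, 0.016, -1], [0.45, -0.1, 0.025, 0, 0, 0.02, -1], [0.54, -0.12, 0.03, 0, 0, 0.024, -1], [0.63, -0.14, 0.035, 0, 0, 0.028, -1], [0.72, -0.16, 0.04, 0, 0, 0.032, -1], [0.81, -0.18, 0.045, 0, 0, 0.036, -1], [0.9, -0.2, 0.05, 0, 0, 0.038, -1]]])

```text
time_s: 17.8
position: [0.5246, 0.2838, 0.1465]
tcp_rot: [[0.423, 0.906, -0.004], [0.906, -0.423, -0.001], [-0.002, -0.003, -1.0]]
force: [0.3, 0.1, -0.6]
opening: 0.996
grasp_force: 0.0
```

carry_out(deltas=[[[0, 0, 0, 0, -0.012, 0, -1], [0, 0, 0, 0, -0.025, 0, -1], [0, 0, 0, 0, -0.038, 0, -1], [0, 0, 0, 0, -0.05, 0, -1], [0, 0, 0, 0, -0.063, 0, -1], [0, 0, 0, 0, -0.075, 0, -1], [0, 0, 0, 0, -0.088, 0, -1], [0, 0, 0, 0, -0.1, 0, -1], [0, 0, 0, 0, -0.113, 0, -1], [0, 0, 0, 0, -0.125, 0, -1]]])

```text
time_s: 18.63
position: [0.5253, 0.2834, 0.1468]
tcp_rot: [[0.295, 0.907, -0.3], [0.638, -0.421, -0.645], [-0.711, -0.001, -0.703]]
force: [0.7, 0.3, -0.6]
opening: 1.001
grasp_force: 0.0
```

Run:
```python
from h import *
np.set_printoptions(precision=3,suppress=True)
s=telemetry.read_state(); print(s['position'],s['joint_positions'],s['force'])
R=down(65,-45); print(Ro.from_matrix(s['tcp_rot'].T@R).magnitude()*57.3)
plan([([.5265,.2833,.0686],R),([.5026,.2320,.012],R)])
b=grab('scene','s4'); cv2.imwrite('pics/m4.png',np.hstack([cv2.resize(b[100:250,225:475],None,fx=3,fy=3)[:,:,::-1]]))
```

```text
[0.525 0.283 0.147] [ 30.532  52.795  58.66  -24.859 106.766  56.517] [ 0.681  0.33  -0.6  ]
0.34279316576084456
[0.372, 0.009, 0.364, 0.0, 0.001, 0.0]
[0.0, 0.0, 0.534, 0.0, 0.0, 0.0]
```

View pics/m4.png

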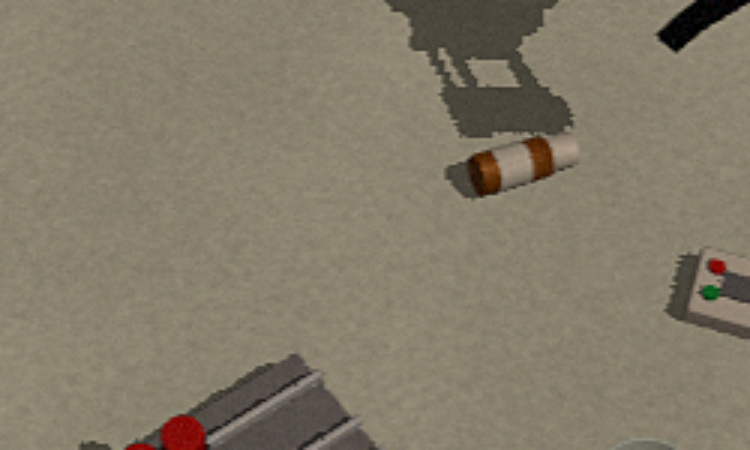

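The bottle is unmoved (crop ~(525,165)) and the tilt is reachable. Approach and grip.

carry_out(deltas=[[[0.03, 0, 0.03, 0, 0, 0, -1], [0.07, 0.001, 0.07, 0, 0, 0, -1], [0.11, 0.002, 0.11, 0, 0, 0, -1], [0.15, 0.004, 0.15, 0, 0, 0, -1], [0.19, 0.005, 0.19, 0, 0, 0, -1], [0.23, 0.006, 0.23, 0, 0, 0, -1], [0.27, 0.007, 0.27, 0, 0, 0, -1], [0.31, 0.008, 0.3, 0, 0, 0, -1], [0.35, 0.009, 0.34, 0, 0, 0, -1], [0.372, 0.009, 0.364, 0, 0, 0, -1]]])

```text
time_s: 19.52
position: [0.5281, 0.2825, 0.0688]
tcp_rot: [[0.298, 0.906, -0.299], [0.641, -0.423, -0.641], [-0.708, -0.001, -0.707]]
force: [-0.1, -0.5, 0.4]
opening: 1.001
grasp_force: 0.0
```

carry_out(deltas=[[[0, 0, 0.06, 0, 0, 0, -1], [0, 0, 0.12, 0, 0, 0, -1], [0, 0, 0.18, 0, 0, 0, -1], [0, 0, 0.24, 0, 0, 0, -1], [0, 0, 0.3, 0, 0, 0, -1], [0, 0, 0.36, 0, 0, 0, -1], [0, 0, 0.42, 0, 0, 0, -1], [0, 0, 0.47, 0, 0, 0, -1], [0, 0, 0.51, 0, 0, 0, -1], [0, 0, 0.534, 0, 0, 0, -1]]])

```text
time_s: 20.35
position: [0.5039, 0.2306, 0.0129]
tcp_rot: [[0.298, 0.906, -0.3], [0.64, -0.423, -0.641], [-0.708, -0.001, -0.707]]
force: [0.2, -0.1, 0.0]
opening: 1.003
grasp_force: 0.0
```

carry_out(deltas=[[[0, 0, 0, 0, 0, 0, -0.8], [0, 0, 0, 0, 0, 0, -0.4], [0, 0, 0, 0, 0, 0, -0.2], [0, 0, 0, 0, 0, 0, 0], [0, 0, 0, 0, 0, 0, 0.15], [0, 0, 0, 0, 0, 0, 0.3], [0, 0, 0, 0, 0, 0, 1], [0, 0, 0, 0, 0, 0, 1], [0, 0, 0, 0, 0, 0, 1], [0, 0, 0, 0, 0, 0, 1]]])

```text
time_s: 21.18
position: [0.5044, 0.2313, 0.0135]
tcp_rot: [[0.299, 0.906, -0.299], [0.641, -0.423, -0.641], [-0.707, 0.0, -0.707]]
force: [0.6, -0.3, 0.3]
opening: 0.329
grasp_force: 0.0
```

carry_out(deltas=[[[0, 0, 0, 0, 0, 0, 1], [0, 0, 0, 0, 0, 0, 1], [0, 0, 0, 0, 0, 0, 1], [0, 0, 0, 0, 0, 0, 1], [0, 0, 0, 0, 0, 0, 1], [0, 0, 0, 0, 0, 0, 1], [0, 0, 0, 0, 0, 0, 1], [0, 0, 0, 0, 0, 0, 1], [0, 0, 0, 0, 0, 0, 1], [0, 0, 0, 0, 0, 0, 1]]])

```text
time_s: 22.02
position: [0.505, 0.2301, 0.0183]
tcp_rot: [[0.299, 0.906, -0.299], [0.636, -0.423, -0.645], [-0.711, 0.003, -0.703]]
force: [-0.7, -0.2, 15.4]
opening: 0.007
grasp_force: 8.3
```

Run:
```python
from h import *
b=grab('scene','s5');t=grab('top','t5'); cv2.imwrite('pics/m5.png',np.hstack([cv2.resize(b[120:200,350:450],None,fx=4,fy=5)[:,:,::-1],cv2.resize(t[210:290,150:250],None,fx=4,fy=5)[:,:,::-1]]))
```

```text
(no output)
```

View pics/m5.png

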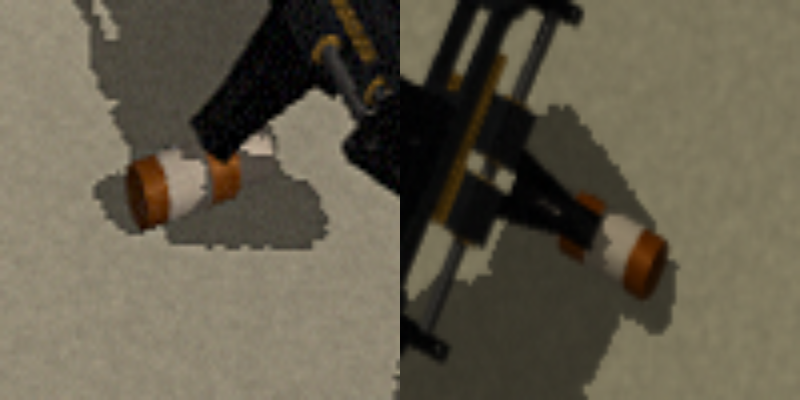

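Run:
```python
from h import *
np.set_printoptions(precision=4,suppress=True)
s=telemetry.read_state();print(s['position'],s['opening'],s['force'],s['grasp_force'],s['time_s'])
p=s['position'];R=s['tcp_rot']
for n in('scene','top'):
    print(n,'tcp',proj(n,p),'grasp',proj(n,p-.0187*R[:,2]), 'tip+y',proj(n,p+.015*R[:,1]),'tip-y',proj(n,p-.015*R[:,1]))
    im=cv2.cvtColor(cv2.imread(f'pics/{n[0]}5.png'),cv2.COLOR_BGR2HSV).astype(int)
    x0,y0,x1,y1=(350,120,450,200) if n=='scene' else (150,210,250,290)
    m=np.zeros(im.shape[:2],np.uint8);c=im[y0:y1,x0:x1];m[y0:y1,x0:x1]=(c[...,0]>5)&(c[...,0]<18)&(c[...,1]>140)&(c[...,2]>40)
    N,l,st,c=cv2.connectedComponentsWithStats(m);print([(c[i].round(1),st[i]) for i in range(1,N) if st[i,4]>8])
e=np.array([np.cos(np.radians(65)),np.sin(np.radians(65)),0]);b=np.array([.4935,.2114,.016])
for n in('scene','top'): print(n,[proj(n,b+k*e).round(1) for k in(0,.03,.058,.08)])
```

```text
[0.505  0.2301 0.0183] 0.002582790685439608 [-0.2958 -0.0796 14.2303] 8.28609025105834 22.1167
scene tcp [392.5545 156.0197] grasp [398.723  150.5835] tip+y [395.4017 160.9143] tip-y [389.7419 151.1845]
[(array([386.9, 157.9]), array([382, 151,  10,  15, 105], dtype=int32)), (array([405.7, 155.1]), array([402, 151,   8,  10,  62], dtype=int32))]
top tcp [205.0949 259.3634] grasp [198.7907 256.3924] tip+y [207.8844 253.6903] tip-y [202.2959 265.0557]
[(array([197.6, 250.1]), array([194, 248,   8,   5,  19], dtype=int32)), (array([210.2, 261.6]), array([206, 256,  11,  13,  71], dtype=int32))]
scene [array([383.2, 158.5]), array([395.2, 154.9]), array([406.4, 151.5]), array([415. , 148.8])]
top [array([213. , 264.2]), array([201.8, 259. ]), array([191.4, 254.3]), array([183.3, 250.5])]
```

Run:
```python
from h import *
p=np.array([.5375,-.122,.0544]);x=np.array([.196,.981,0]);y=np.array([.981,-.196,0])
for s in(0,.01,.02,.03):
  print(s,[proj('scene',p+[0,0,s]+a*x+.031*y).round(1) for a in(-.0095,.0095)],'inner',[proj('scene',p+[0,0,s]+a*x+.016*y).round(1) for a in(-.0095,.0095)])
im=cv2.cvtColor(cv2.imread('pics/s2.png'),cv2.COLOR_BGR2GRAY)
for r in range(254,282,2): print(r,im[r,284:312].tolist())
s5=cv2.cvtColor(cv2.imread('pics/s5.png'),cv2.COLOR_BGR2GRAY)
print('s5')
for r in range(142,164,2): print(r,s5[r,386:420].tolist())
```

```text
0 [array([295.2, 270.6]), array([303.5, 265.5])] inner [array([290.8, 264.7]), array([299.2, 259.7])]
0.01 [array([295. , 268.2]), array([303.4, 263. ])] inner [array([290.6, 262.3]), array([299. , 257.2])]
0.02 [array([294.8, 265.7]), array([303.3, 260.6])] inner [array([290.4, 259.8]), array([298.9, 254.7])]
0.03 [array([294.6, 263.3]), array([303.2, 258.1])] inner [array([290.1, 257.3]), array([298.7, 252.2])]
254 [23, 21, 50, 61, 46, 39, 25, 35, 32, 1, 10, 31, 25, 35, 21, 23, 26, 34, 25, 22, 26, 29, 30, 17, 34, 31, 25, 32]
256 [18, 69, 66, 36, 36, 34, 33, 33, 27, 27, 34, 25, 25, 35, 28, 32, 28, 24, 23, 31, 27, 28, 31, 27, 26, 27, 15, 26]
258 [4, 22, 21, 27, 7, 17, 29, 29, 20, 26, 23, 27, 25, 24, 21, 24, 29, 34, 26, 36, 21, 26, 26, 23, 36, 26, 23, 28]
260 [0, 75, 81, 84, 80, 64, 34, 11, 17, 30, 31, 28, 16, 28, 23, 26, 24, 16, 16, 26, 22, 27, 25, 30, 23, 3, 21, 28]
262 [0, 67, 76, 75, 75, 77, 83, 56, 19, 16, 23, 31, 22, 29, 24, 45, 66, 72, 53, 27, 38, 31, 26, 52, 59, 77, 50, 24]
264 [52, 70, 77, 85, 78, 77, 76, 82, 66, 31, 6, 25, 30, 29, 24, 35, 15, 27, 27, 23, 28, 30, 33, 23, 30, 
[... 1875 characters left out ...]
155, 155, 154, 163, 157, 160, 105, 69, 84, 87, 78, 74, 64, 59, 66, 73, 72, 72, 76, 74, 72, 75, 72, 66, 66]
156 [67, 70, 71, 78, 78, 110, 151, 156, 150, 150, 151, 156, 148, 156, 161, 112, 74, 64, 60, 57, 57, 55, 47, 55, 65, 68, 62, 63, 65, 66, 65, 75, 68, 76]
158 [72, 92, 87, 80, 67, 63, 138, 161, 151, 150, 148, 145, 143, 145, 154, 107, 73, 57, 57, 49, 45, 51, 44, 56, 76, 70, 75, 69, 74, 70, 73, 68, 74, 72]
160 [35, 59, 59, 59, 52, 47, 85, 131, 143, 132, 130, 126, 121, 86, 62, 64, 67, 40, 48, 49, 66, 77, 72, 75, 74, 75, 74, 69, 74, 74, 69, 78, 73, 73]
162 [29, 49, 51, 54, 45, 41, 86, 114, 112, 104, 97, 70, 64, 64, 74, 66, 70, 75, 76, 78, 74, 77, 75, 79, 74, 70, 75, 78, 76, 82, 69, 73, 73, 73]
```

Create samp.py:
```python
from h import *
import sys
b=capture('scene');cv2.imwrite(f'pics/{sys.argv[1]}.png',b[:,:,::-1]);g=cv2.cvtColor(b,cv2.COLOR_RGB2GRAY)
s=telemetry.read_state();p=s['position'];R=s['tcp_rot'];o=s['opening']*.087/2
print(s['opening'].round(3) if hasattr(s['opening'],'round') else s['opening'],p.round(4))
for w in (-o-.007,o+.007):
    print([(k,int(g[tuple(proj('scene',p-k/1000*R[:,2]+w*R[:,1])[::-1].round().astype(int))])) for k in range(-15,50,5)])
```

```text
(no output)
```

carry_out(deltas=[[[0, 0, -0.02, 0, 0, 0, 1], [0, 0, -0.05, 0, 0, 0, 1], [0, 0, -0.1, 0, 0, 0, 1], [0, 0, -0.15, 0, 0, 0, 1], [0, 0, -0.2, 0, 0, 0, 1], [0, 0, -0.26, 0, 0, 0, 1], [0, 0, -0.32, 0, 0, 0, 1], [0, 0, -0.38, 0, 0, 0, 1], [0, 0, -0.44, 0, 0, 0, 1], [0, 0, -0.5, 0, 0, 0, 1]]])

```text
time_s: 22.95
position: [0.5271, 0.2801, 0.0671]
tcp_rot: [[0.299, 0.906, -0.299], [0.641, -0.422, -0.641], [-0.707, 0.0, -0.707]]
force: [0.8, -0.3, 0.0]
opening: 0.005
grasp_force: 0.0
```

```bash
python3 samp.py q0
```

```text
0.004498091917612939 [0.5284 0.2815 0.0682]
[(-15, 71), (-10, 73), (-5, 69), (0, 68), (5, 68), (10, 57), (15, 132), (20, 139), (25, 0), (30, 15), (35, 17), (40, 8), (45, 2)]
[(-15, 140), (-10, 141), (-5, 64), (0, 78), (5, 69), (10, 59), (15, 133), (20, 140), (25, 107), (30, 6), (35, 1), (40, 19), (45, 13)]
```

carry_out(deltas=[[[0, 0, 0, 0, 0, 0, 0.28], [0, 0, 0, 0, 0, 0, 0.28], [0, 0, 0, 0, 0, 0, 0.28], [0, 0, 0, 0, 0, 0, 0.28], [0, 0, 0, 0, 0, 0, 0.28], [0, 0, 0, 0, 0, 0, 0.28], [0, 0, 0, 0, 0, 0, 0.28], [0, 0, 0, 0, 0, 0, 0.28], [0, 0, 0, 0, 0, 0, 0.28], [0, 0, 0, 0, 0, 0, 0.28]]])

```text
time_s: 23.83
position: [0.5268, 0.2794, 0.0665]
tcp_rot: [[0.299, 0.906, -0.299], [0.641, -0.423, -0.641], [-0.707, -0.0, -0.707]]
force: [-0.4, 0.0, -0.3]
opening: 0.357
grasp_force: 0.0
```

```bash
python3 samp.py q1
python3 - <<'E'
import cv2
from h import *
a,b=[cv2.imread(f'pics/q{i}.png')[90:190,350:450] for i in(0,1)]
cv2.imwrite('pics/m6.png',np.hstack([cv2.resize(v,None,fx=4,fy=4,interpolation=cv2.INTER_CUBIC) for v in(a,b)]))
p=telemetry.read_state();print((proj('scene',p['position'])-[350,90])*4)
for n in ('scene',):
    im=cv2.cvtColor(cv2.imread('pics/q1.png'),cv2.COLOR_BGR2HSV).astype(int);c=im
    m=((c[...,0]>5)&(c[...,0]<18)&(c[...,1]>140)&(c[...,2]>40)).astype(np.uint8);m[:130]=0;m[180:]=0;m[:,:370]=0;m[:,430:]=0
    N,l,st,cc=cv2.connectedComponentsWithStats(m);print([(cc[i].round(1),st[i]) for i in range(1,N) if st[i,4]>8])
E
```

```text
0.36170633274682185 [0.5269 0.2794 0.0665]
[(-15, 65), (-10, 65), (-5, 73), (0, 65), (5, 67), (10, 65), (15, 68), (20, 71), (25, 19), (30, 19), (35, 11), (40, 16), (45, 24)]
[(-15, 75), (-10, 75), (-5, 70), (0, 69), (5, 68), (10, 65), (15, 133), (20, 131), (25, 139), (30, 2), (35, 9), (40, 6), (45, 0)]
[270.41075414 179.04145442]
[(array([405.1, 152.3]), array([400, 146,  10,  15,  91], dtype=int32)), (array([386.6, 157.9]), array([381, 151,  11,  14, 101], dtype=int32))]
```

View pics/m6.png

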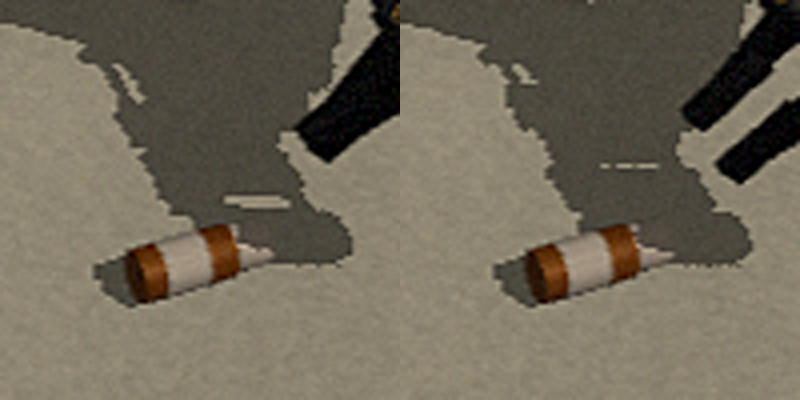

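The fingertips (crop (315,145)) sit well behind the projected TCP (270,179). The bottle is unmoved. I'll triangulate the fingertips to measure the offset.

Run:
```python
from h import *
np.set_printoptions(precision=4,suppress=True)
s=telemetry.read_state();p=s['position'];R=s['tcp_rot']
t=capture('top');cv2.imwrite('pics/q1t.png',t[:,:,::-1]);g=cv2.cvtColor(t,cv2.COLOR_RGB2GRAY)
print('tcp top',proj('top',p),'s=27',proj('top',p-.027*R[:,2]))
c=np.array(proj('top',p)).astype(int);print(c)
for r in range(c[1]-24,c[1]+20,2): print(r,g[r,c[0]-24:c[0]+20:1].tolist())
```

```text
tcp top [179.258  247.6206] s=27 [169.4876 242.9909]
[179 247]
223 [1, 2, 2, 3, 13, 59, 113, 122, 122, 118, 114, 113, 118, 115, 115, 115, 114, 116, 117, 118, 120, 115, 115, 117, 117, 112, 111, 113, 115, 113, 112, 111, 111, 114, 111, 110, 109, 113, 114, 114, 115, 120, 116, 112]
225 [2, 3, 4, 0, 4, 3, 5, 43, 112, 113, 117, 119, 118, 116, 118, 117, 114, 116, 115, 118, 121, 117, 114, 114, 112, 116, 115, 114, 114, 118, 117, 112, 112, 116, 114, 116, 115, 113, 114, 114, 113, 114, 114, 116]
227 [4, 5, 5, 4, 3, 2, 2, 1, 3, 11, 60, 113, 120, 118, 117, 116, 113, 115, 112, 114, 118, 116, 113, 116, 123, 117, 113, 114, 113, 115, 118, 114, 113, 112, 113, 116, 118, 114, 113, 113, 114, 114, 116, 113]
229 [84, 43, 31, 13, 5, 8, 3, 2, 2, 2, 5, 6, 41, 106, 110, 113, 114, 113, 114, 113, 113, 113, 116, 112, 117, 115, 119, 122, 121, 112, 115, 116, 113, 114, 114, 115, 117, 118, 117, 114, 115, 110, 111, 115]
231 [116, 118, 116, 113, 111, 82, 44, 23, 4, 5, 4, 4, 1, 3, 23, 84, 108, 114, 117, 115, 113, 112, 116, 119, 116, 114, 116, 115, 114, 112, 111, 113, 114, 110, 109, 109, 112, 115, 113, 112, 112, 114, 116, 
[... 2618 characters left out ...]
56, 53, 52, 51, 52, 53, 53, 52, 55, 55, 54, 55, 53, 54, 53, 52, 54, 53, 53, 53, 55, 54, 55, 56, 55, 53, 41, 21, 22, 24, 27, 28, 35, 61, 102, 108]
261 [112, 111, 112, 101, 56, 56, 55, 55, 55, 53, 55, 54, 55, 55, 55, 56, 56, 54, 56, 54, 53, 53, 53, 55, 54, 54, 53, 52, 55, 54, 54, 54, 54, 55, 55, 55, 45, 31, 23, 22, 30, 63, 80, 87]
263 [113, 113, 116, 110, 55, 55, 56, 54, 55, 55, 57, 57, 55, 56, 55, 54, 55, 56, 55, 54, 54, 53, 54, 58, 56, 57, 55, 55, 56, 55, 55, 54, 52, 54, 55, 55, 54, 53, 54, 54, 47, 45, 52, 57]
265 [114, 111, 112, 106, 54, 55, 54, 54, 55, 56, 53, 53, 54, 54, 55, 54, 53, 54, 54, 54, 56, 55, 54, 54, 53, 55, 56, 55, 55, 52, 54, 56, 55, 54, 55, 55, 64, 61, 54, 53, 52, 53, 52, 53]
```

Run:
```python
from h import *
np.set_printoptions(precision=4,suppress=True)
s=telemetry.read_state();p=s['position'];R=s['tcp_rot']
T,e=tri((170.8,243.3),(428.4,126.9)); print(T,e,'tool-frame offset',R.T@(T-p))
T,e=tri((174.7,235.5),(433,133.8)); T2,e2=tri((167,251),(423.8,120));print(R.T@(T-p),e,R.T@(T2-p),e2)
R0=down(65,-45);z=R0[:,2]
tip=np.array([.5026,.2320,.013]); plan([(tip+.025*z-.03*z,R0),(tip+.025*z,R0)])
```

```text
[0.5361 0.2959 0.0847] 0.005113579678019616 tool-frame offset [ 0.0005  0.0015 -0.0262]
[ 0.0022  0.0214 -0.0257] 0.0056682980366078535 [-0.0022 -0.018  -0.0269] 0.004418064567583087
[0.001, -0.013, 0.47, -0.0, -0.0, -0.0]
[-0.0, -0.0, 0.2, 0.0, 0.0, 0.0]
```

The fingers truly end about 26 mm short of the reported TCP, so I go correspondingly deeper.

carry_out(deltas=[[[0, 0, 0, 0, 0, 0, -1], [0, 0, 0, 0, 0, 0, -1], [0, 0, 0, 0, 0, 0, -1], [0, -0.002, 0.06, 0, 0, 0, -1], [0, -0.004, 0.13, 0, 0, 0, -1], [0, -0.006, 0.2, 0, 0, 0, -1], [0, -0.008, 0.27, 0, 0, 0, -1], [0, -0.01, 0.34, 0, 0, 0, -1], [0, -0.01, 0.41, 0, 0, 0, -1], [0, -0.01, 0.47, 0, 0, 0, -1]]])

```text
time_s: 24.77
position: [0.5036, 0.2337, 0.0156]
tcp_rot: [[0.298, 0.906, -0.3], [0.64, -0.423, -0.641], [-0.708, -0.001, -0.706]]
force: [0.5, 0.1, -0.3]
opening: 0.978
grasp_force: 0.0
```

carry_out(deltas=[[[0, 0, 0.02, 0, 0, 0, -1], [0, 0, 0.04, 0, 0, 0, -1], [0, 0, 0.06, 0, 0, 0, -1], [0, 0, 0.08, 0, 0, 0, -1], [0, 0, 0.1, 0, 0, 0, -1], [0, 0, 0.12, 0, 0, 0, -1], [0, 0, 0.14, 0, 0, 0, -1], [0, 0, 0.16, 0, 0, 0, -1], [0, 0, 0.18, 0, 0, 0, -1], [0, 0, 0.19, 0, 0, 0, -1]]])

```text
time_s: 25.6
position: [0.4956, 0.2162, -0.0038]
tcp_rot: [[0.299, 0.906, -0.299], [0.641, -0.423, -0.641], [-0.707, -0.0, -0.707]]
force: [-0.2, 0.2, -0.1]
opening: 1.0
grasp_force: 0.0
```

carry_out(deltas=[[[0, 0, 0, 0, 0, 0, -0.6], [0, 0, 0, 0, 0, 0, -0.2], [0, 0, 0, 0, 0, 0, 0], [0, 0, 0, 0, 0, 0, 0.15], [0, 0, 0, 0, 0, 0, 0.25], [0, 0, 0, 0, 0, 0, 0.27], [0, 0, 0, 0, 0, 0, 0.29], [0, 0, 0, 0, 0, 0, 0.3], [0, 0, 0, 0, 0, 0, 0.33], [0, 0, 0, 0, 0, 0, 0.36]]])

```text
time_s: 26.43
position: [0.4959, 0.2166, -0.0035]
tcp_rot: [[0.299, 0.906, -0.299], [0.641, -0.423, -0.641], [-0.707, 0.0, -0.707]]
force: [0.4, 0.5, -0.7]
opening: 0.359
grasp_force: 24.9
```

carry_out(deltas=[[[0, 0, 0, 0, 0, 0, 1], [0, 0, 0, 0, 0, 0, 1], [-0.02, 0, -0.02, 0, 0, 0, 1], [-0.06, 0, -0.06, 0, 0, 0, 1], [-0.11, 0, -0.11, 0, 0, 0, 1], [-0.17, 0, -0.17, 0, 0, 0, 1], [-0.23, 0, -0.23, 0, 0, 0, 1], [-0.29, 0, -0.29, 0, 0, 0, 1], [-0.34, 0, -0.34, 0, 0, 0, 1], [-0.38, 0, -0.38, 0, 0, 0, 1]]])

```text
time_s: 27.27
position: [0.4964, 0.2168, 0.0791]
tcp_rot: [[0.3, 0.906, -0.298], [0.641, -0.423, -0.64], [-0.706, 0.001, -0.708]]
force: [-0.4, 0.7, 0.0]
opening: 0.355
grasp_force: 30.0
```

carry_out(deltas=[[[0, 0, 0, 0, 0.012, 0, 1], [0, 0, 0, 0, 0.025, 0, 1], [0, 0, 0, 0, 0.038, 0, 1], [0, 0, 0, 0, 0.05, 0, 1], [0, 0, 0, 0, 0.063, 0, 1], [0, 0, 0, 0, 0.075, 0, 1], [0, 0, 0, 0, 0.088, 0, 1], [0, 0, 0, 0, 0.1, 0, 1], [0, 0, 0, 0, 0.113, 0, 1], [0, 0, 0, 0, 0.125, 0, 1]]])

```text
time_s: 28.1
position: [0.4959, 0.2164, 0.0783]
tcp_rot: [[0.422, 0.907, 0.003], [0.907, -0.422, 0.003], [0.004, 0.001, -1.0]]
force: [0.6, 0.9, -2.0]
opening: 0.36
grasp_force: 30.0
```

carry_out(deltas=[[[0, 0, 0, 0, 0.012, 0, 1], [0, 0, 0, 0, 0.025, 0, 1], [0, 0, 0, 0, 0.038, 0, 1], [0, 0, 0, 0, 0.05, 0, 1], [0, 0, 0, 0, 0.063, 0, 1], [0, 0, 0, 0, 0.075, 0, 1], [0, 0, 0, 0, 0.088, 0, 1], [0, 0, 0, 0, 0.1, 0, 1], [0, 0, 0, 0, 0.113, 0, 1], [0, 0, 0, 0, 0.125, 0, 1]]])

```text
time_s: 28.93
position: [0.4945, 0.2181, 0.0775]
tcp_rot: [[0.31, 0.91, 0.276], [0.672, -0.415, 0.614], [0.673, -0.005, -0.74]]
force: [0.2, 0.5, -1.6]
opening: 0.359
grasp_force: 30.0
```

Run:
```python
from h import *
np.set_printoptions(precision=4,suppress=True)
s=telemetry.read_state();p,R=s['position'],s['tcp_rot'];print(p,s['joint_positions'],s['opening'],s['grasp_force'],s['force'])
# bottle base/axis in tool frame from the grasp pose
R0=down(65,-45);b=R0.T@(np.array([.4932,.2114,.016])-np.array([.4959,.2166,-.0035]));a=R0.T@np.array([.4226,.9063,0])
B=p+R@b;A=R@a;print('base',B,'axis',A)
for n in('scene','top'):
    im=capture(n);cv2.imwrite(f'pics/u_{n}.png',im[:,:,::-1]);h=cv2.cvtColor(im,cv2.COLOR_RGB2HSV).astype(int)
    pr=[proj(n,B+k*A).round(1) for k in(0,.0075,.03,.05,.08)];print(n,pr)
    c=pr[2].astype(int);m=np.zeros(h.shape[:2],np.uint8);sl=np.s_[c[1]-35:c[1]+35,c[0]-35:c[0]+35];q=h[sl];m[sl]=(q[...,0]>5)&(q[...,0]<18)&(q[...,1]>140)&(q[...,2]>40)
    N,l,st,cc=cv2.connectedComponentsWithStats(m);print([(cc[i].round(1),st[i].tolist()) for i in range(1,N) if st[i,4]>8])
```

```text
[0.4945 0.2181 0.0775] [-13.9528  39.055  122.3248  79.543   42.3266 -61.7897] 0.3592776191725588 29.991916716098785 [ 0.2427  0.476  -1.6329]
base [0.4861 0.2003 0.0726] axis [0.0238 0.0409 0.9989]
scene [array([380.4, 142.7]), array([380.9, 140.3]), array([382.6, 133. ]), array([384.2, 126.3]), array([386.7, 115.8])]
[(array([388.6, 129.9]), [386, 125, 7, 10, 32])]
top [array([212.3, 264.4]), array([211.4, 264. ]), array([208.8, 262.6]), array([206.3, 261.3]), array([202.5, 259.2])]
[]
```

Run:
```python
from h import *
np.set_printoptions(precision=4,suppress=True)
s=telemetry.read_state();p=s['position'];R0=down(65,-45);b=R0.T@(np.array([.4932,.2114,.016])-np.array([.4959,.2166,-.0035]))
R1=down(65,45); base=np.array([.486,.2,.004]);q=base-R1@b;print(q)
plan([(q+[0,0,.02],R1),(q,R1)])
```

```text
[0.4945 0.2176 0.0099]
[-0.191, 0.008, 0.23, -0.002, 0.008, -0.001]
[-0.094, 0.0, 0.094, 0.0, 0.0, 0.0]
```

carry_out(deltas=[[[-0.02, 0, 0.02, 0, 0.004, 0, 1], [-0.04, 0, 0.04, 0, 0.005, 0, 1], [-0.06, 0, 0.06, 0, 0.005, 0, 1], [-0.08, 0, 0.09, 0, 0.005, 0, 1], [-0.1, 0, 0.12, 0, 0.005, 0, 1], [-0.12, 0, 0.15, 0, 0.005, 0, 1], [-0.14, 0, 0.17, 0, 0.005, 0, 1], [-0.16, 0, 0.19, 0, 0.005, 0, 1], [-0.18, 0, 0.21, 0, 0.005, 0, 1], [-0.19, 0, 0.22, 0, 0.005, 0, 1]]])

```text
time_s: 29.87
position: [0.4932, 0.2191, 0.0317]
tcp_rot: [[0.307, 0.909, 0.281], [0.653, -0.416, 0.633], [0.692, -0.011, -0.722]]
force: [-0.4, -0.3, -0.6]
opening: 0.359
grasp_force: 30.0
```

Run:
```python
from h import *
np.set_printoptions(precision=4,suppress=True)
s=telemetry.read_state();p,R=s['position'],s['tcp_rot'];R0=down(65,-45);b=R0.T@(np.array([.4932,.2114,.016])-np.array([.4959,.2166,-.0035]))
R1=down(65,45); B=p+R@b;A=R@(R0.T@np.array([.4226,.9063,0]));print(p,'base',B,A,s['qvel'])
base=np.array([.486,.2,.001]);plan([(base-R1@b,R1)])
im=capture('scene');cv2.imwrite('pics/u2.png',im[:,:,::-1]);h=cv2.cvtColor(im,cv2.COLOR_RGB2HSV).astype(int)
print([proj('scene',B+k*A).round(1) for k in(0,.0075,.03,.05,.08)])
m=((h[...,0]>5)&(h[...,0]<18)&(h[...,1]>140)&(h[...,2]>40)).astype(np.uint8);m[:100]=0;m[180:]=0;m[:,:350]=0;m[:,420:]=0
N,l,st,cc=cv2.connectedComponentsWithStats(m);print([(cc[i].round(1),st[i].tolist()) for i in range(1,N) if st[i,4]>8])
```

```text
[0.4932 0.2191 0.0317] base [0.4848 0.2014 0.0262] [0.0185 0.0146 0.9997] [-0.3937  3.3674  0.2695  3.67    0.2322 -5.0875]
[-0.119, 0.013, 0.115, -0.002, 0.003, -0.0]
[array([377.9, 156. ]), array([378.3, 153.8]), array([379.7, 147.1]), array([381., 141.]), array([383. , 131.4])]
[(array([384.8, 145.2]), [382, 140, 7, 10, 34])]
```

carry_out(deltas=[[[-0.015, 0, 0.015, 0, 0.003, 0, 1], [-0.03, 0, 0.03, 0, 0.003, 0, 1], [-0.045, 0, 0.045, 0, 0.003, 0, 1], [-0.06, 0, 0.06, 0, 0.003, 0, 1], [-0.07, 0, 0.07, 0, 0.003, 0, 1], [-0.08, 0, 0.08, 0, 0.003, 0, 1], [-0.09, 0, 0.09, 0, 0.003, 0, 1], [-0.097, 0, 0.097, 0, 0.003, 0, 1], [-0.103, 0, 0.103, 0, 0.003, 0, 1], [-0.107, 0, 0.107, 0, 0.003, 0, 1]]])

```text
time_s: 30.75
position: [0.493, 0.2188, 0.0095]
tcp_rot: [[0.301, 0.909, 0.287], [0.641, -0.416, 0.645], [0.706, -0.01, -0.708]]
force: [-0.7, 0.1, -1.5]
opening: 0.36
grasp_force: 30.0
```

carry_out(deltas=[[[-0.001, 0, 0.001, 0, 0, 0, 1], [-0.003, 0, 0.003, 0, 0, 0, 1], [-0.004, 0, 0.004, 0, 0, 0, 1], [-0.005, 0, 0.005, 0, 0, 0, 1], [-0.007, 0, 0.007, 0, 0, 0, 1], [-0.008, 0, 0.008, 0, 0, 0, 1], [-0.009, 0, 0.009, 0, 0, 0, 1], [-0.01, 0, 0.01, 0, 0, 0, 1], [-0.01, 0, 0.01, 0, 0, 0, 1], [-0.01, 0, 0.01, 0, 0, 0, 1]]])

```text
time_s: 31.58
position: [0.4929, 0.2188, 0.0075]
tcp_rot: [[0.301, 0.909, 0.287], [0.641, -0.416, 0.645], [0.706, -0.01, -0.708]]
force: [-0.7, -0.3, -1.0]
opening: 0.358
grasp_force: 30.0
```

carry_out(deltas=[[[-0.001, 0, 0.001, 0, 0, 0, 1], [-0.002, 0, 0.002, 0, 0, 0, 1], [-0.003, 0, 0.003, 0, 0, 0, 1], [-0.004, 0, 0.004, 0, 0, 0, 1], [-0.005, 0, 0.005, 0, 0, 0, 1], [-0.006, 0, 0.006, 0, 0, 0, 1], [-0.007, 0, 0.007, 0, 0, 0, 1], [-0.008, 0, 0.008, 0, 0, 0, 1], [-0.009, 0, 0.009, 0, 0, 0, 1], [-0.01, 0, 0.01, 0, 0, 0, 1]]])

```text
time_s: 32.42
position: [0.493, 0.219, 0.006]
tcp_rot: [[0.301, 0.909, 0.288], [0.64, -0.416, 0.646], [0.707, -0.01, -0.707]]
force: [-1.2, -2.5, 5.3]
opening: 0.359
grasp_force: 30.0
```

carry_out(deltas=[[[0, 0, 0, 0, 0, 0, 0.25], [0, 0, 0, 0, 0, 0, 0.15], [0, 0, 0, 0, 0, 0, 0], [0, 0, 0, 0, 0, 0, -0.3], [0, 0, 0, 0, 0, 0, -0.6], [0, 0, 0, 0, 0, 0, -0.9], [0, 0, 0, 0, 0, 0, -1], [0, 0, 0, 0, 0, 0, -1], [0, 0, 0, 0, 0, 0, -1], [0, 0, 0, 0, 0, 0, -1]]])

```text
time_s: 33.25
position: [0.4929, 0.2188, 0.0054]
tcp_rot: [[0.301, 0.909, 0.287], [0.641, -0.416, 0.645], [0.706, -0.01, -0.708]]
force: [0.1, -0.3, -0.4]
opening: 0.937
grasp_force: 0.0
```

carry_out(deltas=[[[0, 0, -0.03, 0, 0, 0, -1], [0, 0, -0.09, 0, 0, 0, -1], [0, 0, -0.16, 0, 0, 0, -1], [0, 0, -0.24, 0, 0, 0, -1], [0, 0, -0.32, 0, 0, 0, -1], [0, 0, -0.41, 0, 0, 0, -1], [0, 0, -0.5, 0, 0, 0, -1], [0, 0, -0.59, 0, 0, 0, -1], [0, 0, -0.68, 0, 0, 0, -1], [0, 0, -0.76, 0, 0, 0, -1]]])

```text
time_s: 34.08
position: [0.4596, 0.1444, 0.0871]
tcp_rot: [[0.302, 0.909, 0.288], [0.641, -0.417, 0.644], [0.706, -0.01, -0.709]]
force: [-0.3, 0.1, -0.4]
opening: 1.001
grasp_force: 0.0
```

Run:
```python
from h import *
np.set_printoptions(precision=4,suppress=True)
s=telemetry.read_state();print(s['position'],s['joint_positions'])
for n in('scene','top'):
    im=capture(n);cv2.imwrite(f'pics/v_{n}.png',im[:,:,::-1]);h=cv2.cvtColor(im,cv2.COLOR_RGB2HSV).astype(int)
    pr=[proj(n,np.array([.4846,.2012,k])).round(1) for k in(0,.0075,.03,.05,.08)];print(n,pr)
    c=pr[2].astype(int)
    for nm,f in(('amber',lambda q:(q[...,0]>5)&(q[...,0]<18)&(q[...,1]>140)&(q[...,2]>40)),('white',lambda q:(q[...,1]<60)&(q[...,2]>125))):
        m=np.zeros(h.shape[:2],np.uint8);sl=np.s_[c[1]-35:c[1]+35,c[0]-30:c[0]+30];m[sl]=f(h[sl])
        N,l,st,cc=cv2.connectedComponentsWithStats(m);print(nm,[(cc[i].round(1),st[i].tolist()) for i in range(1,N) if st[i,4]>8])
```

```text
[0.4596 0.1444 0.0871] [-28.2598  39.1746 127.0933  72.7717  47.4634 -70.459 ]
scene [array([376.5, 163.4]), array([376.9, 161.3]), array([377.9, 154.9]), array([379., 149.]), array([380.5, 139.8])]
amber [(array([378.3, 152.7]), [372, 145, 15, 13, 89]), (array([376.8, 165.8]), [370, 163, 14, 6, 32])]
white [(array([378.4, 153.1]), [347, 119, 60, 70, 3512])]
top [array([218.5, 268.5]), array([217.9, 268.2]), array([215.9, 267.2]), array([214. , 266.2]), array([211.1, 264.7])]
amber []
white []
```

White_new now stands upright: its amber bands are stacked at scene (378,153) and (377,166). Next I regrasp it vertically.

Run:
```python
from h import *
R=down(78.7);c=[.4848,.2012]
plan([(c+[.125],R),(c+[.019],R)])
```

```text
[0.471, -0.014, 0.115, 0.013, -0.124, -0.036]
[0.0, 0.0, 0.707, 0.0, 0.0, 0.0]
```

carry_out(deltas=[[[0.09, 0, -0.02, 0.001, -0.012, -0.003, -1], [0.18, 0, -0.02, 0.002, -0.024, -0.007, -1], [0.25, -0.003, 0, 0.004, -0.037, -0.01, -1], [0.3, -0.005, 0.03, 0.005, -0.05, -0.014, -1], [0.34, -0.008, 0.05, 0.006, -0.062, -0.018, -1], [0.38, -0.01, 0.07, 0.008, -0.075, -0.022, -1], [0.41, -0.012, 0.085, 0.009, -0.087, -0.025, -1], [0.44, -0.013, 0.1, 0.01, -0.1, -0.029, -1], [0.46, -0.014, 0.11, 0.012, -0.112, -0.032, -1], [0.47, -0.014, 0.115, 0.013, -0.124, -0.036, -1]]])

```text
time_s: 35.02
position: [0.4846, 0.2032, 0.1242]
tcp_rot: [[0.192, 0.981, 0.001], [0.981, -0.192, -0.002], [-0.002, 0.002, -1.0]]
force: [0.0, 0.0, -0.6]
opening: 0.999
grasp_force: 0.0
```

Run:
```python
from h import *
R=down(78.7);s=telemetry.read_state();print(s['position'],s['qvel'].round(1))
plan([([.4848,.2012,.019],R)])
im=capture('scene');h=cv2.cvtColor(im,cv2.COLOR_RGB2HSV).astype(int);m=((h[...,0]>5)&(h[...,0]<18)&(h[...,1]>140)&(h[...,2]>40)).astype(np.uint8);m[:120]=0;m[180:]=0;m[:,:350]=0;m[:,410:]=0
N,l,st,cc=cv2.connectedComponentsWithStats(m);print([(cc[i].round(1),st[i].tolist()) for i in range(1,N) if st[i,4]>8])
```

```text
[0.48460673 0.20323945 0.12415992] [ 32.4  11.5 -27.6 -64.1  37.   57.1]
[-0.012, 0.003, 0.701, 0.0, 0.0, 0.001]
[(array([378.6, 152.7]), [372, 145, 15, 13, 84]), (array([377., 166.]), [371, 163, 13, 6, 31])]
```

carry_out(deltas=[[[0, 0, 0, 0, 0, 0, -1], [-0.005, 0, 0.05, 0, 0, 0, -1], [-0.01, 0.002, 0.13, 0, 0, 0, -1], [-0.01, 0.002, 0.21, 0, 0, 0, -1], [-0.01, 0.002, 0.3, 0, 0, 0, -1], [-0.01, 0.002, 0.4, 0, 0, 0, -1], [-0.01, 0.002, 0.5, 0, 0, 0, -1], [-0.01, 0.002, 0.6, 0, 0, 0, -1], [-0.01, 0.002, 0.66, 0, 0, 0, -1], [-0.01, 0.002, 0.7, 0, 0, 0, -1]]])

```text
time_s: 35.9
position: [0.4829, 0.1997, 0.017]
tcp_rot: [[0.196, 0.981, -0.003], [0.981, -0.196, 0.002], [0.001, -0.003, -1.0]]
force: [-0.3, 0.3, 0.0]
opening: 1.002
grasp_force: 0.0
```

carry_out(deltas=[[[0, 0, 0, 0, 0, 0, -0.6], [0, 0, 0, 0, 0, 0, -0.3], [0, 0, 0, 0, 0, 0, 0], [0, 0, 0, 0, 0, 0, 0.1], [0, 0, 0, 0, 0, 0, 0.2], [0, 0, 0, 0, 0, 0, 0.25], [0, 0, 0, 0, 0, 0, 0.3], [0, 0, 0, 0, 0, 0, 0.4], [0, 0, 0, 0, 0, 0, 0.6], [0, 0, 0, 0, 0, 0, 1]]])

```text
time_s: 36.73
position: [0.4846, 0.2012, 0.0188]
tcp_rot: [[0.194, 0.981, 0.001], [0.981, -0.194, 0.002], [0.002, 0.001, -1.0]]
force: [-0.4, -0.0, 0.1]
opening: 0.359
grasp_force: 30.0
```

Run:
```python
from h import *
s=telemetry.read_state();p=s['position'];R=s['tcp_rot'];print(p,loc(p),s['opening'],s['grasp_force'])
c,sn=np.cos(V[2]),np.sin(V[2]);w=lambda x,y:np.array([V[0]+c*x-sn*y,V[1]+sn*x+c*y])
Q=down(78.68)
up=p+[0,0,.065];m=w(.036,.14);f=w(.036,.048)
plan([(up,Q),((up+np.r_[m,up[2]])/2,Q),(np.r_[m,up[2]],Q),(np.r_[f,up[2]],Q),(np.r_[f,p[2]+.0305],Q)])
```

```text
[0.48463937 0.20116447 0.01877254] [-0.15160483  0.29953325] 0.3585968533685247 30.001257956027985
[0.001, 0.0, -0.433, 0.0, -0.0, 0.0]
[-0.532, 0.625, 0.0, 0.0, 0.0, 0.0]
[-0.532, 0.625, 0.0, 0.0, 0.0, 0.0]
[-0.613, 0.0, 0.0, 0.0, 0.0, 0.0]
[0.0, 0.0, 0.23, 0.0, 0.0, 0.0]
```

carry_out(deltas=[[[0, 0, -0.03, 0, 0, 0, 1], [0, 0, -0.07, 0, 0, 0, 1], [0, 0, -0.12, 0, 0, 0, 1], [0, 0, -0.17, 0, 0, 0, 1], [0, 0, -0.22, 0, 0, 0, 1], [0, 0, -0.28, 0, 0, 0, 1], [0, 0, -0.33, 0, 0, 0, 1], [0, 0, -0.38, 0, 0, 0, 1], [0, 0, -0.41, 0, 0, 0, 1], [0, 0, -0.433, 0, 0, 0, 1]]])

```text
time_s: 37.57
position: [0.4848, 0.201, 0.0845]
tcp_rot: [[0.194, 0.981, 0.002], [0.981, -0.194, 0.002], [0.002, 0.002, -1.0]]
force: [0.6, -0.4, -0.6]
opening: 0.355
grasp_force: 30.0
```

carry_out(deltas=[[[-0.03, 0.04, 0, 0, 0, 0, 1], [-0.08, 0.09, 0, 0, 0, 0, 1], [-0.13, 0.15, 0, 0, 0, 0, 1], [-0.18, 0.21, 0, 0, 0, 0, 1], [-0.24, 0.28, 0, 0, 0, 0, 1], [-0.3, 0.35, 0, 0, 0, 0, 1], [-0.36, 0.42, 0, 0, 0, 0, 1], [-0.42, 0.49, 0, 0, 0, 0, 1], [-0.48, 0.56, 0, 0, 0, 0, 1], [-0.532, 0.625, 0, 0, 0, 0, 1]]])

```text
time_s: 38.4
position: [0.5621, 0.103, 0.0835]
tcp_rot: [[0.195, 0.981, 0.001], [0.981, -0.195, 0.002], [0.002, 0.001, -1.0]]
force: [0.4, -0.3, -1.2]
opening: 0.352
grasp_force: 30.0
```

carry_out(deltas=[[[-0.06, 0.07, 0, 0, 0, 0, 1], [-0.12, 0.14, 0, 0, 0, 0, 1], [-0.18, 0.21, 0, 0, 0, 0, 1], [-0.24, 0.28, 0, 0, 0, 0, 1], [-0.3, 0.35, 0, 0, 0, 0, 1], [-0.36, 0.42, 0, 0, 0, 0, 1], [-0.41, 0.48, 0, 0, 0, 0, 1], [-0.46, 0.54, 0, 0, 0, 0, 1], [-0.5, 0.59, 0, 0, 0, 0, 1], [-0.532, 0.625, 0, 0, 0, 0, 1]]])

```text
time_s: 39.23
position: [0.6384, 0.007, 0.0835]
tcp_rot: [[0.194, 0.981, 0.002], [0.981, -0.194, 0.002], [0.002, 0.001, -1.0]]
force: [0.3, 0.3, -0.7]
opening: 0.356
grasp_force: 30.0
```

carry_out(deltas=[[[-0.03, 0, 0, 0, 0, 0, 1], [-0.08, 0, 0, 0, 0, 0, 1], [-0.14, 0, 0, 0, 0, 0, 1], [-0.21, 0, 0, 0, 0, 0, 1], [-0.28, 0, 0, 0, 0, 0, 1], [-0.36, 0, 0, 0, 0, 0, 1], [-0.44, 0, 0, 0, 0, 0, 1], [-0.51, 0, 0, 0, 0, 0, 1], [-0.57, 0, 0, 0, 0, 0, 1], [-0.613, 0, 0, 0, 0, 0, 1]]])

```text
time_s: 40.07
position: [0.6194, -0.0837, 0.0833]
tcp_rot: [[0.195, 0.981, 0.001], [0.981, -0.195, 0.002], [0.002, 0.001, -1.0]]
force: [0.2, -0.1, -1.0]
opening: 0.359
grasp_force: 30.0
```

Run:
```python
from h import *
s=telemetry.read_state();p=s['position'];print(p,loc(p),s['opening'],s['grasp_force'],s['tcp_rot'].round(3).tolist())
```

```text
[ 0.61939983 -0.08368375  0.08333336] [0.03644644 0.04667833] 0.35944805786920575 29.999995529651642 [[0.195, 0.981, 0.001], [0.981, -0.195, 0.002], [0.002, 0.001, -1.0]]
```

carry_out(deltas=[[[0, -0.002, 0.03, 0, 0, 0, 1], [0, -0.002, 0.06, 0, 0, 0, 1], [0, -0.002, 0.09, 0, 0, 0, 1], [0, -0.002, 0.12, 0, 0, 0, 1], [0, -0.002, 0.145, 0, 0, 0, 1], [0, -0.002, 0.165, 0, 0, 0, 1], [0, -0.002, 0.185, 0, 0, 0, 1], [0, -0.002, 0.2, 0, 0, 0, 1], [0, -0.002, 0.215, 0, 0, 0, 1], [0, -0.002, 0.222, 0, 0, 0, 1]]])

```text
time_s: 40.9
position: [0.6193, -0.082, 0.0497]
tcp_rot: [[0.194, 0.981, 0.001], [0.981, -0.194, 0.002], [0.002, 0.001, -1.0]]
force: [0.5, -0.5, -1.0]
opening: 0.357
grasp_force: 30.0
```

carry_out(deltas=[[[-0.02, 0, 0, 0, 0, 0, 1], [-0.05, 0, 0, 0, 0, 0, 1], [-0.08, 0, 0, 0, 0, 0, 1], [-0.11, 0, 0, 0, 0, 0, 1], [-0.14, 0, 0, 0, 0, 0, 1], [-0.17, 0, 0, 0, 0, 0, 1], [-0.2, 0, 0, 0, 0, 0, 1], [-0.22, 0, 0, 0, 0, 0, 1], [-0.24, 0, 0, 0, 0, 0, 1], [-0.25, 0, 0, 0, 0, 0, 1]]])

```text
time_s: 41.73
position: [0.6121, -0.1194, 0.0499]
tcp_rot: [[0.194, 0.981, 0.001], [0.981, -0.194, 0.002], [0.002, 0.001, -1.0]]
force: [-1.0, -0.4, -1.0]
opening: 0.355
grasp_force: 30.0
```

carry_out(deltas=[[[-0.01, 0, 0, 0, 0, 0, 1], [-0.02, 0, 0, 0, 0, 0, 1], [-0.03, 0, 0, 0, 0, 0, 1], [-0.04, 0, 0, 0, 0, 0, 1], [-0.05, 0, 0, 0, 0, 0, 1], [-0.06, 0, 0, 0, 0, 0, 1], [-0.07, 0, 0, 0, 0, 0, 1], [-0.08, 0, 0, 0, 0, 0, 1], [-0.09, 0, 0, 0, 0, 0, 1], [-0.1, 0, 0, 0, 0, 0, 1]]])

```text
time_s: 42.57
position: [0.6092, -0.1336, 0.0499]
tcp_rot: [[0.194, 0.981, 0.001], [0.981, -0.194, 0.002], [0.002, 0.001, -1.0]]
force: [-0.5, 1.2, -0.7]
opening: 0.356
grasp_force: 30.0
```

carry_out(deltas=[[[-0.005, 0, 0, 0, 0, 0, 1], [-0.01, 0, 0, 0, 0, 0, 1], [-0.015, 0, 0, 0, 0, 0, 1], [-0.02, 0, 0, 0, 0, 0, 1], [-0.025, 0, 0, 0, 0, 0, 1], [-0.03, 0, 0, 0, 0, 0, 1], [-0.035, 0, 0, 0, 0, 0, 1], [-0.04, 0, 0, 0, 0, 0, 1], [-0.045, 0, 0, 0, 0, 0, 1], [-0.05, 0, 0, 0, 0, 0, 1]]])

```text
time_s: 43.4
position: [0.6078, -0.1409, 0.0499]
tcp_rot: [[0.194, 0.981, 0.001], [0.981, -0.194, 0.002], [0.002, 0.001, -1.0]]
force: [0.2, 0.8, -0.3]
opening: 0.352
grasp_force: 30.0
```

Run:
```python
from h import *
s=telemetry.read_state();p=s['position'];print(p,loc(p),s['opening'],s['force'])
im=capture('scene');cv2.imwrite('pics/w1.png',im[:,:,::-1]);h=cv2.cvtColor(im,cv2.COLOR_RGB2HSV).astype(int);m=((h[...,0]>5)&(h[...,0]<18)&(h[...,1]>140)&(h[...,2]>40)).astype(np.uint8);m[:260]=0;m[345:]=0;m[:,:225]=0;m[:,390:]=0
N,l,st,cc=cv2.connectedComponentsWithStats(m);print([(cc[i].round(1),st[i].tolist()) for i in range(1,N) if st[i,4]>8])
```

```text
[ 0.60779337 -0.14092165  0.04992238] [ 0.03630091 -0.01172428] 0.35202010663209377 [ 0.15860391  0.81090439 -0.25560124]
[(array([288.1, 300.1]), [271, 287, 33, 23, 198]), (array([309. , 296.7]), [305, 296, 9, 3, 19]), (array([298.1, 306.1]), [291, 303, 14, 6, 28]), (array([285. , 315.3]), [280, 312, 11, 6, 23])]
```

carry_out(deltas=[[[-0.003, 0, 0, 0, 0, 0, 1], [-0.006, 0, 0, 0, 0, 0, 1], [-0.009, 0, 0, 0, 0, 0, 1], [-0.012, 0, 0, 0, 0, 0, 1], [-0.015, 0, 0, 0, 0, 0, 1], [-0.018, 0, 0, 0, 0, 0, 1], [-0.021, 0, 0, 0, 0, 0, 1], [-0.024, 0, 0, 0, 0, 0, 1], [-0.026, 0, 0, 0, 0, 0, 1], [-0.028, 0, 0, 0, 0, 0, 1]]])

```text
time_s: 44.28
position: [0.607, -0.1432, 0.05]
tcp_rot: [[0.195, 0.981, 0.001], [0.981, -0.195, 0.005], [0.005, 0.0, -1.0]]
force: [1.1, 8.4, 1.7]
opening: 0.355
grasp_force: 30.0
```

carry_out(deltas=[[[0, 0, 0.002, 0, 0, 0, 1], [0, 0, 0.005, 0, 0, 0, 1], [0, 0, 0.005, 0, 0, 0, 0.25], [0, 0, 0.005, 0, 0, 0, 0.15], [0, 0, 0.005, 0, 0, 0, 0.05], [0, 0, 0.005, 0, 0, 0, -0.05], [0, 0, 0.005, 0, 0, 0, -0.15], [0, 0, 0.005, 0, 0, 0, -0.25], [0, 0, 0.005, 0, 0, 0, -0.25], [0, 0, 0.005, 0, 0, 0, -0.25]]])

```text
time_s: 45.12
position: [0.6069, -0.1452, 0.0491]
tcp_rot: [[0.194, 0.981, 0.001], [0.981, -0.194, 0.002], [0.002, 0.001, -1.0]]
force: [-0.2, -0.2, 0.2]
opening: 0.616
grasp_force: 0.0
```

carry_out(deltas=[[[0, 0, -0.03, 0, 0, 0, -0.25], [0, 0, -0.08, 0, 0, 0, -0.25], [0, 0, -0.15, 0, 0, 0, -0.25], [0, 0, -0.25, 0, 0, 0, -0.25], [0, 0, -0.35, 0, 0, 0, -0.25], [0, 0, -0.45, 0, 0, 0, -0.25], [0, 0, -0.55, 0, 0, 0, -0.25], [0, 0, -0.65, 0, 0, 0, -0.25], [0, 0, -0.75, 0, 0, 0, -0.25], [0, 0, -0.85, 0, 0, 0, -0.25]]])

```text
time_s: 45.95
position: [0.607, -0.1453, 0.1788]
tcp_rot: [[0.194, 0.981, 0.003], [0.981, -0.194, 0.001], [0.002, 0.002, -1.0]]
force: [0.6, -0.3, 0.0]
opening: 0.626
grasp_force: 0.0
```

carry_out(deltas=[[[0.05, -0.02, 0, 0, 0, 0, -0.25], [0.13, -0.04, 0, 0, 0, 0, -0.25], [0.23, -0.06, 0, 0, 0, 0, -0.25], [0.33, -0.08, 0, 0, 0, 0, -0.25], [0.43, -0.1, 0, 0, 0, 0, -0.25], [0.53, -0.12, 0, 0, 0, 0, -0.25], [0.63, -0.14, 0, 0, 0, 0, -0.25], [0.73, -0.16, 0, 0, 0, 0, -0.25], [0.83, -0.18, 0, 0, 0, 0, -0.25], [0.93, -0.2, 0, 0, 0, 0, -0.25]]])

```text
time_s: 46.78
position: [0.6043, -0.0007, 0.1767]
tcp_rot: [[0.193, 0.981, 0.001], [0.981, -0.193, 0.002], [0.002, 0.001, -1.0]]
force: [0.6, -0.9, 0.1]
opening: 0.627
grasp_force: 0.0
```

carry_out(deltas=[[[0.1, -0.06, 0, 0, 0, 0, -0.25], [0.2, -0.12, 0, 0, 0, 0, -0.25], [0.3, -0.18, 0, 0, 0, 0, -0.25], [0.4, -0.24, 0, 0, 0, 0, -0.25], [0.5, -0.3, 0, 0, 0, 0, -0.25], [0.6, -0.36, 0, 0, 0, 0, -0.25], [0.7, -0.42, 0, 0, 0, 0, -0.25], [0.8, -0.48, 0, 0, 0, 0, -0.25], [0.85, -0.5, 0, 0, 0, 0, -0.25], [0.9, -0.52, 0, 0, 0, 0, -0.25]]])

```text
time_s: 47.62
position: [0.5537, 0.1464, 0.1771]
tcp_rot: [[0.193, 0.981, 0.001], [0.981, -0.193, 0.002], [0.002, 0.001, -1.0]]
force: [0.2, -0.1, 0.9]
opening: 0.626
grasp_force: 0.0
```

Run:
```python
from h import *
np.set_printoptions(precision=4,suppress=True)
a=grab('top','f_top');b=grab('scene','f_scene')
rt=sorted([c for c,n in reds('top',a) if c[0]>300],key=lambda c:-c[0]);rs=sorted([c for c,n in reds('scene',b) if c[1]>230],key=lambda c:c[0])
print(rt,rs)
for u,v in zip(rt,rs):
    p,e=tri(u,v);print('red',p,e,loc(p),'top-only',loc(onz('top',*u,.108)))
# white caps in top view: bright low-saturation blobs
h=cv2.cvtColor(a,cv2.COLOR_RGB2HSV).astype(int)[195:235,345:405]
print('white-row V/S');
for r in range(4,30,3): print(r+195,list(zip(h[r,10:52:1,2],h[r,10:52:1,1])).__str__().replace('np.int64','')[:0], h[r,8:54,2].tolist())
```

```text
[array([386.1, 242.9]), array([372. , 240.5]), array([357.7, 238.8])] [array([256.7, 264.7]), array([271.8, 255.3]), array([286.2, 245.9])]
red [ 0.5264 -0.1937  0.1031] 0.00184310533327097 [-0.0332 -0.0795] top-only [-0.0343 -0.08  ]
red [ 0.5322 -0.1623  0.1041] 0.002180857891860228 [-0.0337 -0.0475] top-only [-0.0347 -0.0483]
red [ 0.5366 -0.1305  0.1036] 0.0022977560939307622 [-0.0356 -0.0155] top-only [-0.0368 -0.0165]
white-row V/S
199  [80, 81, 82, 82, 81, 80, 77, 81, 84, 83, 83, 81, 83, 83, 83, 82, 80, 80, 83, 83, 80, 79, 81, 83, 85, 83, 82, 83, 84, 84, 83, 80, 77, 79, 81, 81, 102, 98, 99, 121, 124, 134, 133, 135, 130, 89]
202  [133, 123, 101, 97, 93, 97, 92, 95, 101, 117, 114, 110, 92, 79, 80, 83, 81, 82, 82, 81, 77, 76, 80, 78, 81, 80, 82, 79, 79, 78, 81, 82, 78, 81, 82, 81, 79, 81, 83, 82, 81, 83, 83, 77, 54, 37]
205  [44, 46, 47, 49, 67, 142, 167, 167, 166, 165, 165, 165, 164, 163, 162, 153, 152, 155, 134, 131, 140, 169, 166, 167, 164, 165, 163, 159, 122, 88, 86, 85, 82, 81, 79, 82, 86, 90, 86, 88, 83, 79, 79, 70, 38, 38]
208  [46, 45, 49, 81, 108, 166, 164, 164, 164, 163
[... 478 characters left out ...]
88, 59, 60, 88, 150, 153, 154, 152, 142, 93, 63, 76, 59, 90, 65, 104, 160, 163, 161, 161, 159, 160, 159, 158, 157, 143, 40, 70]
217  [82, 79, 57, 55, 55, 48, 47, 39, 35, 37, 38, 38, 41, 50, 56, 41, 57, 63, 45, 40, 67, 75, 89, 82, 83, 90, 80, 53, 45, 53, 45, 43, 87, 74, 60, 59, 70, 81, 109, 103, 85, 61, 73, 41, 39, 68]
220  [100, 83, 87, 42, 39, 42, 51, 49, 54, 56, 55, 43, 36, 36, 39, 38, 37, 46, 55, 57, 59, 58, 61, 61, 61, 56, 56, 47, 38, 46, 56, 55, 49, 37, 38, 47, 66, 69, 56, 55, 38, 44, 31, 27, 40, 65]
223  [45, 48, 51, 57, 57, 64, 68, 69, 70, 70, 69, 68, 68, 66, 63, 64, 56, 51, 44, 39, 42, 41, 39, 39, 37, 38, 39, 37, 37, 39, 36, 38, 53, 58, 56, 57, 56, 57, 55, 44, 38, 29, 24, 32, 39, 65]
```

Run:
```python
from h import *
np.set_printoptions(precision=4,suppress=True)
a=cv2.cvtColor(cv2.imread('pics/f_top.png'),cv2.COLOR_BGR2HSV).astype(int);m=((a[...,2]>145)&(a[...,1]<110)).astype(np.uint8);m[:203]=0;m[220:]=0;m[:,:352]=0;m[:,398:]=0
m=cv2.morphologyEx(m,cv2.MORPH_OPEN,np.ones((3,3),np.uint8))
N,l,st,c=cv2.connectedComponentsWithStats(m)
for i in range(1,N): print(c[i],st[i],loc(onz('top',*c[i],.11)))
# same treatment for the reference picture, where the gaps were known
for u in [(386.1,242.9),(372,240.5),(357.7,238.8)]: print('red',loc(onz('top',*u,.11)))
o=cv2.imread('pics/top0.png').astype(int);f=cv2.imread('pics/f_top.png').astype(int)
d=np.abs(o-f).sum(2)
for n,(x0,y0,x1,y1) in {'timer':(178,168,213,204),'beaker':(263,133,296,170),'tipbox':(436,288,497,329)}.items(): print(n,(d[y0:y1,x0:x1]>60).mean())
```

```text
[362.8925 207.5376] [358 203  11  10  93] [ 0.035  -0.0154]
[376.9787 209.    ] [372 204  11  11  94] [ 0.0374 -0.047 ]
[391.1573 211.4157] [386 207  11  10  89] [ 0.0378 -0.0791]
red [-0.0347 -0.0799]
red [-0.0351 -0.0483]
red [-0.0371 -0.0164]
timer 0.7928571428571428
beaker 0.5323505323505323
tipbox 0.6173530587764894
```

Run:
```python
from h import *
o=cv2.imread('pics/top0.png',0).astype(np.float32);f=cv2.imread('pics/f_top.png',0).astype(np.float32)
for n,(x0,y0,x1,y1) in {'timer':(172,162,220,210),'beaker':(258,125,302,180),'tipbox':(428,280,505,337),'rackstop':(385,190,410,275)}.items():
    r=cv2.matchTemplate(f[y0-8:y1+8,x0-8:x1+8],o[y0:y1,x0:x1],cv2.TM_CCOEFF_NORMED);_,v,_,l=cv2.minMaxLoc(r);print(n,round(v,3),np.array(l)-8)
s=telemetry.read_state();print(s['time_s'],s['force'])
print(job.hand_in())
```

```text
timer 0.25 [-8  7]
beaker 0.999 [0 0]
tipbox 0.999 [0 0]
rackstop 0.947 [0 0]
47.7167 [-0.02274816 -0.28241133 -0.23147808]
the job is handed in; nothing more can be done
None
```

The job is handed in at 47.7 s: both bottles are upright at the open end of their lanes, each row of three spaced 32 mm apart and pushed against the blue stop (about 8 N). The beaker and tip box did not move. The timer could not be confirmed in the last picture: its patch did not match, and I did not check why, though I suspect the arm was in view.

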